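# Turn a tin's label to the reader and book it in

### The arm

A 6-joint arm with a two-finger parallel gripper is mounted at the origin on the work surface. World frame = base frame: x ahead of the robot, y to its left, z up, the work surface at z = 0. Lengths are in m, angles in degrees, forces in N, time in s.
With the tool pointing down it reaches from about 0.375 to 0.925 m from the base axis. Payload 5.7 kg.
Tool frame: the origin (TCP) lies between the finger pads; the fingertips stand 11 mm ahead of it and the grasp point (between the pads) lies 8 mm behind it; x points along the fingers, z is the direction in which the jaws open and shut, and the axes are right-handed (so a half turn about x gives the same grasp; the last joint's range is limited). The gripper opens to 85 mm and grips with 20 to 120 N. Pads are 22 mm wide; open, the fingers measure 114 mm over their backs; the gripper's body (76 mm by 85 mm) begins 54 mm behind the grasp point. The pads swing forward as they close: fully open they stand 13 mm farther back than shut.
Start: joints at [65.311, 20.558, 86.54, -0, 72.909, -6.595], TCP at [0.186, 0.57, 0.242] pointing down, gripper open.
Joint ranges: [-170.27, 170.27], [-57.76, 135], [12.27, 136.19], [-55.21, 235.2], [11.17, 155.16], [-170.74, 170.74]. Speed limits (degrees/s): [136.94, 136.94, 180, 180, 180, 180].

### API

Orientations are given as a 3x3 rotation matrix whose columns are the frame's x, y, z axes.
In Python, from station import * gives the robot as it stands.
- The arm moves only by the shell command python3 -m pendant 'ROWS' [FORCE]. ROWS is JSON, a list of rows, each an object of numbers: "tx", "ty", "tz": the shift along the world's x, y, z in cm; "ax", "ay", "az": the turn, a rotation vector about the world's x, y, z in degrees; "fingers": the gripper's target within -1 to 1 (shut at 1, half-way at 0, fully open at -1). In form: [{"tx": .., "ty": .., "tz": .., "ax": .., "ay": .., "az": .., "fingers": ..}, ...]. A call has 1 to 20 rows; each row shifts and turns the pose as measured when the row begins; what a row does not reach is not made up. A row lasts 1/8 s, in which the tool goes at most 62.5 mm and 10.7 degrees, less where a joint would pass 70% of its speed; a pose out of reach is approached as far as the arm can. A call with a gripper value outside its range is refused whole. The fingers move at their own pace and stop on an object; FORCE is the grip in N (left out, the last holds). Time passes only in rows, so rows that do not move let the fingers close. It gives the time, the measured TCP pose, the force and the opening at its end, in the units of the state.
- observe(): the state, without advancing time (a new reading comes with each control period).
- grab_frame(name): name is "scene" or "top" or "wrist"; returns a dict with "pixels" (400x640x3 uint8, blue, green, red), "mtx" (3x3 intrinsics, pixels), "rvec" (rotation vector, rad) and "tvec" (3), from world to camera coordinates, as OpenCV has them; the wrist camera has in their place "T_tool_cam" (4x4, takes a point from camera to tool coordinates, whose origin is the TCP and whose axes are the tool frame's). Camera axes: x right, y down, z forward; pixel columns grow to the right and rows downward; lengths in m; the calibration is good to about 2 mm. A picture is of the moment at which its call begins: read the wrist's pose just before it. There is no depth.
- job_done(): hands the job in, once; it reports no verdict.
The state is a dict: "time_s": time; "joint_positions": joint angles; "joint_vel": joint speeds; "effort": joint torques, N m; "ee_pos": TCP position; "eef_rot": TCP orientation; "contact_force": force on the tool from outside, world axes, zero at the start; "moment": the same for the moment, N m; "opening": finger opening in m.
Only numpy, scipy, OpenCV 4.12 (cv2) and the standard library are available. Lean on these libraries where they do the work, as an engineer would, in place of code of your own. Each camera call takes 0.05 s, during which the arm holds its last target.

### The job

Book the big loose tin in at the label reader: slide it upright along the bench until it stands home against both rollers in front of the reader, then roll it round there with a fingertip on its side until the middle of its label squarely faces the reader's window, and press the reader's trigger button fully down. The tin is thin sheet metal that dents above 20 N, so press only hard enough that your finger does not slip, and leave the other things on the bench where they are.

Things in the scene. Friction and masses are not known exactly. Their poses are not given: they have to be found in the camera images.
- tin_mid (a point): Centre (on the axis, half-way up) of the big loose tin: a bare tinplate lever-lid tin, an upright squat cylinder 100 mm in diameter and 78 mm tall, too wide to grasp, flat on top; about 0.75 kg (varies, 0.55 to 0.95), thin sheet that dents above 20 N. It stands on the bench (z = 0), so this point is 39 mm up. z is up; x points from the axis to the middle of the label.
- label_mid (a point): Middle of the big tin's white label, on the wall, 50 mm from the axis, 39 mm above the foot; x points straight out of it. The label spans 108 degrees of the wall, 11 to 67 mm up. A white seal strip 16 mm wide runs from its middle up over the rim and 30 mm onto the lid, so shows from above where the label is. At the start it faces 70 to 180 degrees away from the reader.
- seat (a point): Home point of the fixed label station, at bench level: the tin's axis stands here when the tin touches both rollers. x points level to the reader, y to its left, z up. Open bench on the other sides. A tin pressed against both rollers rolls round on the spot, rubbing only on the bench; a fingertip turns it without slip only if pressed to its side with enough force (about 7 to 11 N, it varies).
- roller_left_top (a point): Top of the left (+y) roller. Both rollers are upright, black rubber, 24 mm in diameter, reach from 12 to 70 mm above the bench (axle tops at 79 mm) and turn in place with a slight drag; their axes stand 62 mm from the seat, 60 degrees to either side of its x. They, the tin and the station are rigid: a millimetre of overtravel against them is many newtons.
- roller_right_top (a point): Top of the right (-y) roller, same as the left one. The fingertip's drag also shoves the tin sideways, the way the fingertip moves, off one roller; a stroke that runs from the middle of the side away from the reader outwards (up to about 55 degrees round) keeps both rollers loaded.
- window (a point): Centre of the reader's dark window, 44 mm above the bench and 124 mm along x from the seat, between the rollers. The reader is a black box 46 mm wide and 65 mm high on a post 80 mm high; its 8 mm thick aluminium plate lies behind the seat, from 30 mm along x outwards.
- trigger_top (a point): Centre of the top face of the trigger button, a grey round cap 28 mm in diameter in a black collar 44 mm wide, 58 mm above the bench when up; it goes straight down. It sits on a grey switch box 66 x 62 x 36 mm whose middle is 30 mm along x and 130 mm to the right (-y) of the seat.
- trigger (a joint): Travel of the trigger button: 0 up, 0.006 m fully down, which takes 5 N; it springs back up when released.
- tin: The big loose tin itself, origin at the centre of its underside, axes as tin_mid.
- small_tin: Bystander: small tin of the same make, 68 mm in diameter, 60 mm tall, without seal strip; origin at the centre of its underside.
- flask: Bystander: aluminium flask with black cap, 84 mm in diameter, 184 mm tall; origin at the centre of its underside.
- spare_lid: Bystander: loose tin lid, 72 mm in diameter, 6 mm thick; origin at the centre of its underside.
- tape_roll: Bystander: roll of brown tape lying flat, 80 mm in diameter, 24 mm high; origin at the centre of its underside.
- beaker: Bystander: clear plastic beaker, 76 mm in diameter, 95 mm tall; origin at the centre of its underside.
- lid_lever: Bystander: flat steel lid lever, 105 mm long, 22 mm wide, 6 mm thick; origin on its underside near the middle.
Not all that is in view belongs to the job. What is shaped like the tin but turquoise is not meant.

How it is judged:
By the outcome, as a careful person would: the job done as asked, in the order asked, and still so for the second after the job is handed in, with the robot touching nothing.
It also fails if it takes over 72 s, if anything falls off the work surface, if the arm or the gripper's body presses on something with over 40 N, if the wrist force passes 120 N, or if a joint passes its speed limit or range.

## Working session

There is one attempt and no reset: what is moved stays moved. The work goes in short steps, Python scripts to look and compute and a shell command to move; the robot and the scene stay as the last step left them, time stands still between calls to the robot, and variables do not carry over. Pictures are saved under pics/ and viewed, and the job is handed in when it is done.

```bash
ls; mkdir -p pics
python3 - <<'E'
from station import *
import cv2
s=observe();print(s)
for n in("scene","top","wrist"):
    f=grab_frame(n);cv2.imwrite(f"pics/{n}0.png",f["pixels"])
    print(n,{k:v for k,v in f.items() if k!="pixels"})
E
```

```text
pics
{'time_s': 0.0, 'joint_positions': array([ 6.53120607e+01,  2.05969057e+01,  8.66019418e+01, -8.95949842e-05,
        7.29068791e+01, -6.59627976e+00]), 'joint_vel': array([-0.06624763, -0.07408026, -0.01505603,  0.11127721,  0.02844745,
        0.01411202]), 'effort': array([-2.50490863e-03, -5.27603495e+01, -2.78616929e+01, -2.71738218e-04,
        1.33697878e-02, -3.51512210e-05]), 'ee_pos': array([0.18606031, 0.56970769, 0.24144463]), 'eef_rot': array([[-7.69369807e-04, -9.50561008e-01,  3.10536919e-01],
       [-1.67723635e-03,  3.10537800e-01,  9.50559552e-01],
       [-9.99998297e-01,  2.10488013e-04, -1.83323388e-03]]), 'contact_force': array([ 0.12262726, -0.37691366, -1.05772636]), 'moment': array([ 0.01440381, -0.00208379,  0.01138841]), 'opening': 0.08564833938644179}
scene {'mtx': array([[495.42576147,   0.        , 320.83994216],
       [  0.        , 495.42576147, 204.96300553],
       [  0.        ,   0.        ,   1.        ]]), 'rvec': array([ 0.98596423,  2.6780194 , -0.74637238]), 'tvec': array([ 0.389773  , -0.2669372 ,  1.55767955])}
top {'mtx': array([[391.8284878 ,   0.        , 322.73630457],
       [  0.        , 391.8284878 , 195.85613098],
       [  0.        ,   0.        ,   1.        ]]), 'rvec': array([ 2.10151975, -2.14869472,  0.19293611]), 'tvec': array([0.03640384, 0.56169838, 0.92282414])}
wrist {'mtx': array([[335.63229925,   0.        , 320.92317974],
       [  0.        , 335.63229925, 195.92062406],
       [  0.        ,   0.        ,   1.        ]]), 'T_tool_cam': array([[-4.16150669e-04, -2.91260839e-01,  9.56643586e-01,
        -1.31624615e-01],
       [ 8.38905078e-05, -9.56643675e-01, -2.91260830e-01,
         7.52988076e-02],
       [ 9.99999910e-01, -4.09550732e-05,  4.22541926e-04,
         2.06327480e-04],
       [ 0.00000000e+00,  0.00000000e+00,  0.00000000e+00,
         1.00000000e+00]])}
```

View pics/scene0.png

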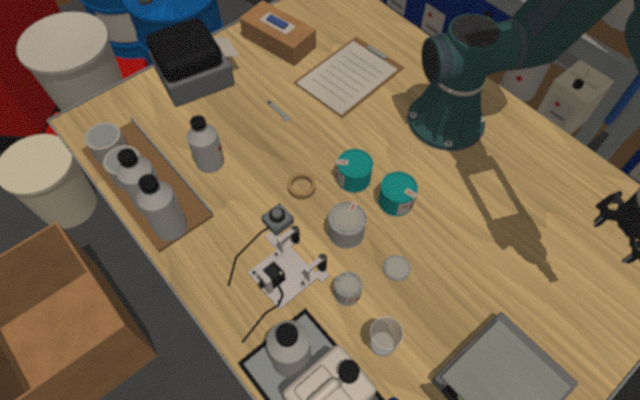

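View pics/top0.png

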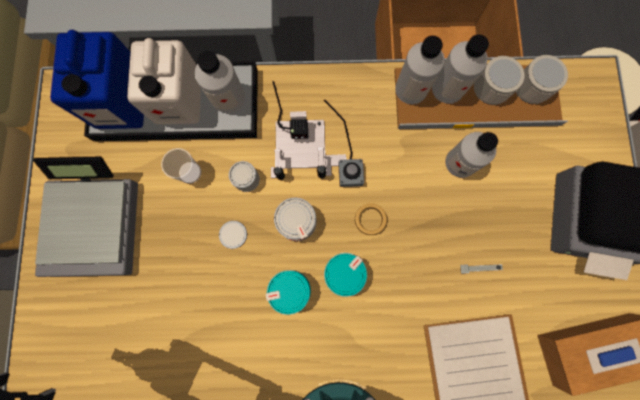

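View pics/wrist0.png

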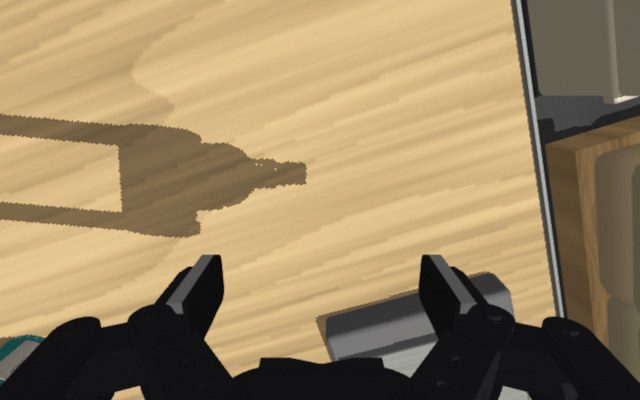

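Candidates in the top view: bare grey tin (295,219), the likely one; small tin (243,176); spare lid (232,235); turquoise tins (289,292) and (346,275), which are excluded by colour; beaker (182,166). The station has rollers at (279,172) and (322,172), the reader at (300,128) and the trigger at (350,172). I'll check with close crops.

```bash
cat > h.py <<'E'
import numpy as np, cv2
def ray(f,u,v):
    R,_=cv2.Rodrigues(f["rvec"]);t=np.array(f["tvec"]).ravel()
    p=cv2.undistortPoints(np.array([[[u,v]]],float),f["mtx"],None)[0,0]
    return -R.T@t, R.T@np.array([p[0],p[1],1.])
def onz(f,u,v,z):
    o,d=ray(f,u,v); return o+d*(z-o[2])/d[2]
def proj(f,P):
    return cv2.projectPoints(np.array(P,float).reshape(-1,3),f["rvec"],f["tvec"],f["mtx"],None)[0][:,0]
E
python3 - <<'E'
import cv2
a=cv2.imread("pics/top0.png");s=cv2.imread("pics/scene0.png")
cv2.imwrite("pics/c1.png",cv2.resize(a[90:270,215:395],(600,600),interpolation=cv2.INTER_CUBIC))
cv2.imwrite("pics/c2.png",cv2.resize(s[180:320,230:420],(800,590),interpolation=cv2.INTER_CUBIC))
E
```

```text
(no output)
```

View pics/c1.png

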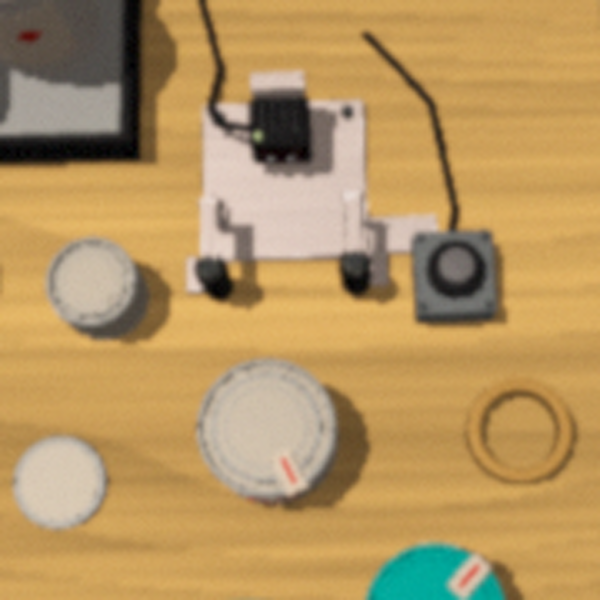

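View pics/c2.png

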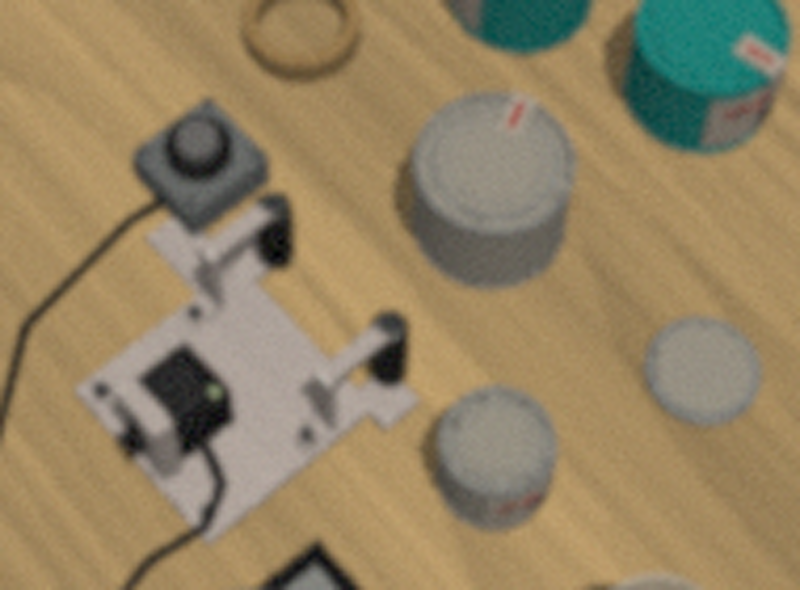

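Run:
```python
import cv2
import numpy as np
a=cv2.imread("pics/top0.png");s=cv2.imread("pics/scene0.png")
def g(im,y0,y1,x0,x1,k):
    return cv2.resize(im[y0:y1,x0:x1],None,fx=k,fy=k,interpolation=cv2.INTER_NEAREST)
A=g(a,140,190,260,370,7);cv2.imwrite("pics/c3.png",A)
S=g(s,200,300,245,345,6);cv2.imwrite("pics/c4.png",S)
```

```text
(no output)
```

View pics/c3.png

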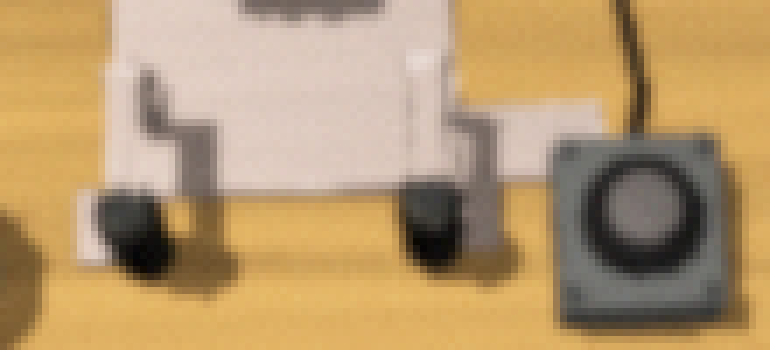

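View pics/c4.png

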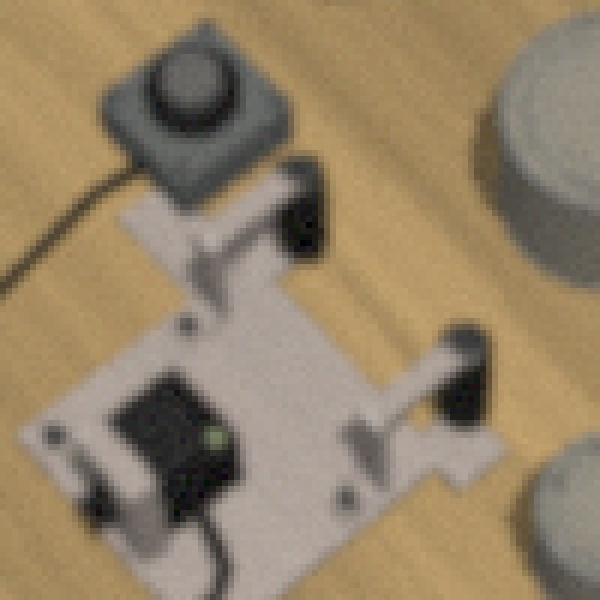

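```bash
cat > m.py <<'E'
from h import *
from station import *
f=grab_frame("top");g=grab_frame("scene")
P=lambda u,v:(260+(u+.5)/7-.5,140+(v+.5)/7-.5)
S=lambda u,v:(245+(u+.5)/6-.5,200+(v+.5)/6-.5)
L=onz(f,*P(128,209),.07);R=onz(f,*P(431,207),.07);T=onz(f,*P(645,207),.058)
print("top L,R,T",L,R,T,np.linalg.norm(L-R),np.linalg.norm((L+R)/2-T))
print("scene L,R,T",onz(g,*S(464,345),.07),onz(g,*S(301,177),.07),onz(g,*S(192,78),.058))
print(onz(f,278,170,0)-0, -cv2.Rodrigues(f["rvec"])[0].T@f["tvec"])
# tin: grey mask fit in top
im=f["pixels"];hsv=cv2.cvtColor(im,cv2.COLOR_BGR2HSV)
for nm,(x0,y0,x1,y1) in {"tin":(265,190,325,250),"small":(222,155,265,200)}.items():
    m=((hsv[...,1]<60)&(hsv[...,2]>95)).astype(np.uint8)
    mm=np.zeros_like(m);mm[y0:y1,x0:x1]=m[y0:y1,x0:x1]
    c=max(cv2.findContours(mm,0,1)[0],key=cv2.contourArea)
    c=cv2.convexHull(c);print(nm,cv2.fitEllipse(c),cv2.boundingRect(c))
    e=cv2.fitEllipse(c)[0];print(onz(f,*e,.078 if nm=="tin" else .06))
m=(hsv[...,1]>90)&((hsv[...,0]<8)|(hsv[...,0]>172));ys,xs=np.nonzero(m[195:245,270:320]);print(xs+270,ys+195)
u=(xs+270).mean();v=(ys+195).mean();print("red",onz(f,u,v,.078))
cv2.imwrite("pics/tin1.png",cv2.resize(im[190:250,262:328],None,fx=9,fy=9,interpolation=cv2.INTER_NEAREST))
E
python3 m.py
```

```text
top L,R,T [0.62779694 0.13330811 0.07      ] [0.62609127 0.02640538 0.07      ] [ 0.6274238  -0.04998726  0.058     ] 0.10691633159848818 0.13039822368677517
scene L,R,T [0.62444456 0.13431954 0.07      ] [0.62617204 0.0290076  0.07      ] [ 0.6278792  -0.04613483  0.058     ]
[0.64427039 0.14103235 0.        ] [0.38562179 0.02457093 1.0095181 ]
tin ((295.00274658203125, 218.52777099609375), (40.88141632080078, 41.83451461791992), 141.26364135742188) (275, 198, 41, 42)
[0.50381588 0.09148925 0.078     ]
small ((242.26312255859375, 174.68580627441406), (26.01773452758789, 27.066240310668945), 59.04667663574219) (229, 162, 28, 27)
[0.61890576 0.22314955 0.06      ]
[300 300 301 300 301 301 302 301 302 302 303 302] [228 229 229 230 230 231 231 232 232 233 233 234]
red [0.4736349  0.07689986 0.078     ]
```

```bash
ls pics
```

```text
c1.png
c2.png
c3.png
c4.png
scene0.png
tin1.png
top0.png
wrist0.png
```

View pics/tin1.png

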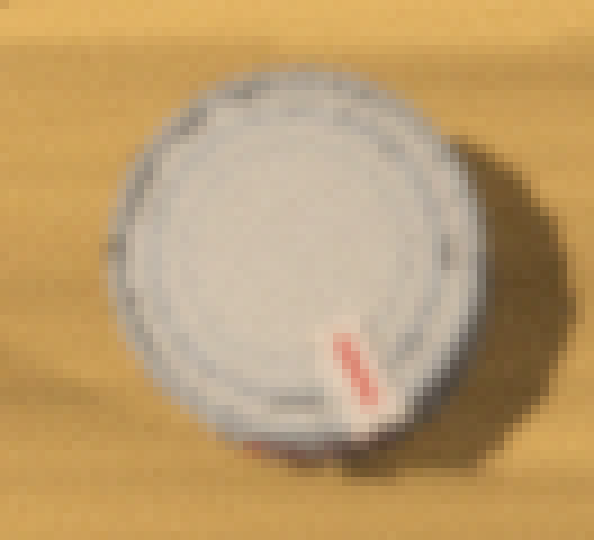

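Run:
```python
from h import *
from station import *
f=grab_frame("top")
for n,u,v,z in(("tq1",289,292.5,.078),("tq2",346,274.5,.078),("tape",371,220,.024),("lid",232.5,235,.006),("beaker",182,166,.0),("ee",0,0,0)):
    print(n,onz(f,u,v,z))
print(observe()["time_s"])
```

```text
tq1 [0.3319758  0.10693101 0.078     ]
tq2 [ 0.36990201 -0.0261828   0.078     ]
tape [ 0.50263611 -0.09670455  0.024     ]
lid [0.47410494 0.25700143 0.006     ]
beaker [0.66103891 0.39647044 0.        ]
ee [1.16931047 0.94535396 0.        ]
0.3
```

```bash
python3 -m pendant '[{"tx":4,"ty":-4,"az":9,"fingers":0},{"tx":3,"ty":-5,"az":9,"fingers":0},{"tx":3,"ty":-5,"fingers":0},{"tx":3,"ty":-5,"fingers":0},{"tx":3,"ty":-5,"fingers":0},{"tx":2,"ty":-5,"fingers":0},{"tx":2,"ty":-5,"fingers":0},{"tx":1,"ty":-5,"fingers":0}]' 30
```

```text
invalid input
```

```bash
python3 -m pendant '[{"tx":4,"ty":-4,"tz":0,"ax":0,"ay":0,"az":9,"fingers":0},{"tx":3,"ty":-5,"tz":0,"ax":0,"ay":0,"az":9,"fingers":0},{"tx":3,"ty":-5,"tz":0,"ax":0,"ay":0,"az":0,"fingers":0},{"tx":3,"ty":-5,"tz":0,"ax":0,"ay":0,"az":0,"fingers":0},{"tx":3,"ty":-5,"tz":0,"ax":0,"ay":0,"az":0,"fingers":0},{"tx":2,"ty":-5,"tz":0,"ax":0,"ay":0,"az":0,"fingers":0},{"tx":2,"ty":-5,"tz":0,"ax":0,"ay":0,"az":0,"fingers":0}]' 30; python3 -c "
from station import *
s=observe();print(s['ee_pos'],s['eef_rot'],s['opening'],s['contact_force'],s['time_s'])"
```

```text
time_s: 1.18
ee_pos: [0.3906, 0.2243, 0.2425]
eef_rot: [[0.004, -1.0, -0.016], [0.003, -0.016, 1.0], [-1.0, -0.004, 0.003]]
contact_force: [0.7, 0.7, -0.1]
opening: 0.0427
[0.39060781 0.22431397 0.24254478] [[ 0.00417354 -0.99985647 -0.01642022]
 [ 0.00316666 -0.01640707  0.99986038]
 [-0.99998628 -0.00422495  0.00309773]] 0.04272162844546984 [ 0.7130841   0.74501352 -0.11821332] 1.175
```

```bash
python3 -m pendant '[{"tx":1,"ty":-5,"tz":0,"ax":0,"ay":0,"az":-0.9,"fingers":0},{"tx":1,"ty":-5,"tz":0,"ax":0,"ay":0,"az":0,"fingers":0},{"tx":1.3,"ty":-3.3,"tz":-2,"ax":0,"ay":0,"az":0,"fingers":0},{"tx":0,"ty":0,"tz":0,"ax":0,"ay":0,"az":0,"fingers":0}]'
cat > w.py <<'E'
from h import *
from station import *
import sys
s=observe();f=grab_frame("wrist")
print(s['ee_pos'].round(4),s['contact_force'].round(1),s['time_s'],"yaw tool y",np.degrees(np.arctan2(s['eef_rot'][1,1],s['eef_rot'][0,1])))
T=np.eye(4);T[:3,:3]=s['eef_rot'];T[:3,3]=s['ee_pos'];C=T@f["T_tool_cam"];
R=C[:3,:3].T;f["rvec"]=cv2.Rodrigues(R)[0];f["tvec"]=-R@C[:3,3]
import pickle;pickle.dump(f,open("w.pkl","wb"))
cv2.imwrite("pics/%s.png"%sys.argv[1],f["pixels"])
E
python3 w.py w1
```

```text
time_s: 1.68
ee_pos: [0.4264, 0.0839, 0.2233]
eef_rot: [[0.009, -1.0, 0.005], [0.003, 0.005, 1.0], [-1.0, -0.009, 0.003]]
contact_force: [-0.0, -0.4, 0.3]
opening: 0.0425
[0.4264 0.0839 0.2233] [-0.  -0.4  0.3] 1.675 yaw tool y 179.7078658696927
```

View pics/w1.png

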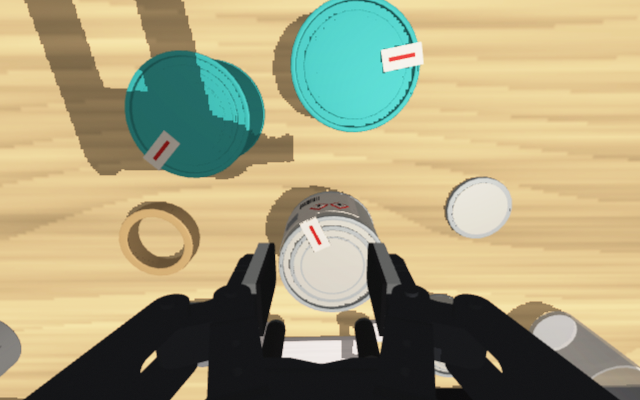

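Run:
```python
from h import *
import pickle
f=pickle.load(open("w.pkl","rb"))
print(proj(f,[[.5038,.0915,.078],[.4736,.0769,.078],[.5038,.0915-.05,.078],[.5038,.0915+.05,.078],[.4538,.0915,.078]]))
im=f["pixels"];cv2.imwrite("pics/w1c.png",cv2.resize(im[180:330,240:420],None,fx=4,fy=4))
print(onz(f,316,235,.078),onz(f,281,265,.078))
```

```text
[[328.40023202 265.11840567]
 [312.15472039 235.13003946]
 [274.19151744 265.45270479]
 [382.57760095 264.78429987]
 [328.49604247 214.30357103]]
[0.47349581 0.08034451 0.078     ] [0.50337559 0.04779554 0.078     ]
```

View pics/w1c.png

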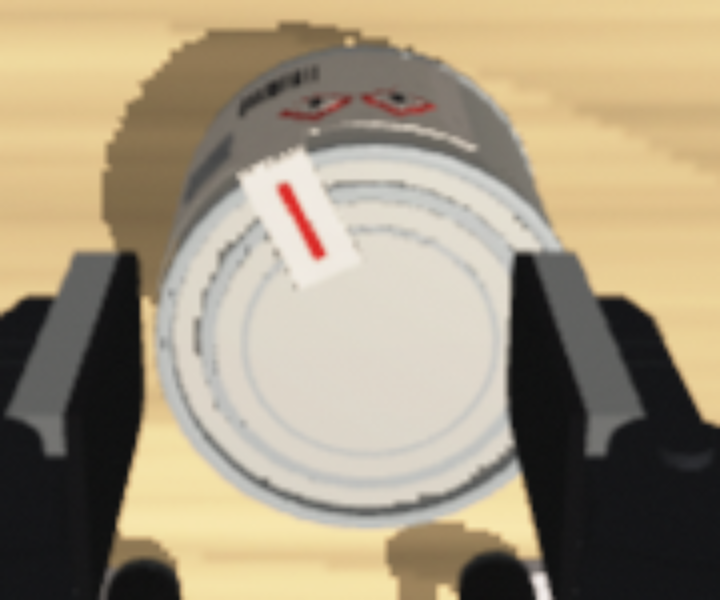

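```bash
python3 -m pendant '[{"tx":-0.3,"ty":0.9,"tz":-5,"ax":0,"ay":0.5,"az":0.3,"fingers":0},{"tx":0,"ty":0,"tz":-5,"ax":0,"ay":0,"az":0,"fingers":0},{"tx":0,"ty":0,"tz":-5,"ax":0,"ay":0,"az":0,"fingers":0},{"tx":0,"ty":0,"tz":-2.5,"ax":0,"ay":0,"az":0,"fingers":0},{"tx":0,"ty":0,"tz":0,"ax":0,"ay":0,"az":0,"fingers":0}]';python3 -c "
from station import *
s=observe();print(s['ee_pos'],s['eef_rot'],s['opening'],s['contact_force'],s['time_s'])"
```

```text
time_s: 2.35
ee_pos: [0.4266, 0.0997, 0.0484]
eef_rot: [[0.011, -1.0, -0.005], [0.006, -0.005, 1.0], [-1.0, -0.011, 0.006]]
contact_force: [-0.2, 0.3, -0.0]
opening: 0.0428
[0.42658933 0.09970544 0.04837095] [[ 0.0107252  -0.99992875 -0.00524152]
 [ 0.005886   -0.0051786   0.99996927]
 [-0.99992516 -0.01075572  0.00583004]] 0.042794045635198605 [-0.21287721  0.31873813 -0.03080913] 2.35
```

```bash
python3 -m pendant '[{"tx":0,"ty":-0.6,"tz":-0.4,"ax":-0.4,"ay":0.6,"az":0.3,"fingers":0},{"tx":0.5,"ty":0,"tz":0,"ax":0,"ay":0,"az":0,"fingers":0},{"tx":0.8,"ty":0,"tz":0,"ax":0,"ay":0,"az":0,"fingers":0},{"tx":0.8,"ty":0,"tz":0,"ax":0,"ay":0,"az":0,"fingers":0},{"tx":0.8,"ty":-0.1,"tz":0,"ax":0,"ay":0,"az":0,"fingers":0},{"tx":0,"ty":0,"tz":0,"ax":0,"ay":0,"az":0,"fingers":0}]';python3 w.py w2
python3 -c "
import cv2
from station import *
cv2.imwrite('pics/t2.png',cv2.resize(grab_frame('top')['pixels'][130:270,220:360],None,fx=4,fy=4))"
```

```text
time_s: 3.1
ee_pos: [0.4568, 0.0934, 0.0477]
eef_rot: [[-0.001, -1.0, -0.012], [-0.001, -0.012, 1.0], [-1.0, 0.001, -0.001]]
contact_force: [0.5, 0.3, 0.0]
opening: 0.0424
[0.4568 0.0934 0.0477] [0.5 0.3 0. ] 3.1 yaw tool y -179.32014230636065
```

View pics/w2.png

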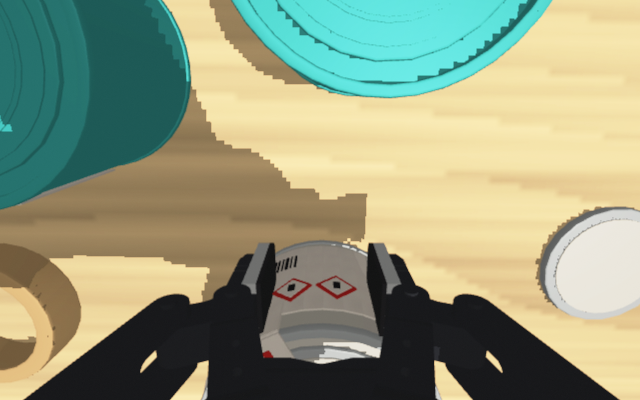

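View pics/t2.png

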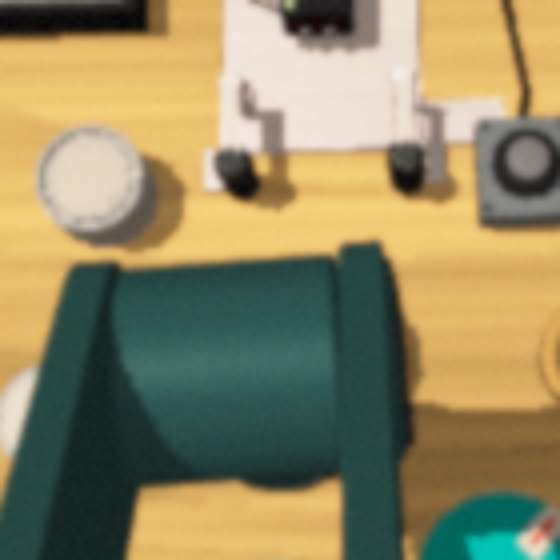

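```bash
python3 -m pendant '[{"tx":0.8,"ty":-0.15,"tz":0,"ax":0,"ay":0,"az":-0.6,"fingers":0},{"tx":0.8,"ty":-0.15,"tz":0,"ax":0,"ay":0,"az":0,"fingers":0},{"tx":0.8,"ty":-0.15,"tz":0,"ax":0,"ay":0,"az":0,"fingers":0},{"tx":0.8,"ty":-0.15,"tz":0,"ax":0,"ay":0,"az":0,"fingers":0},{"tx":0.8,"ty":-0.15,"tz":0,"ax":0,"ay":0,"az":0,"fingers":0},{"tx":0.8,"ty":-0.15,"tz":0,"ax":0,"ay":0,"az":0,"fingers":0},{"tx":0,"ty":0,"tz":0,"ax":0,"ay":0,"az":0,"fingers":0}]';python3 w.py w3
python3 -c "
import cv2
from station import *
cv2.imwrite('pics/s3.png',cv2.resize(grab_frame('scene')['pixels'][170:310,230:420],None,fx=4,fy=4))"
```

```text
time_s: 4.08
ee_pos: [0.4781, 0.0869, 0.0456]
eef_rot: [[-0.051, -0.999, -0.0], [0.002, -0.001, 1.0], [-0.999, 0.051, 0.002]]
contact_force: [1.2, 0.0, -0.0]
opening: 0.043
[0.4781 0.0869 0.0456] [ 1.2  0.  -0. ] 4.075 yaw tool y -179.96746451335252
```

View pics/s3.png

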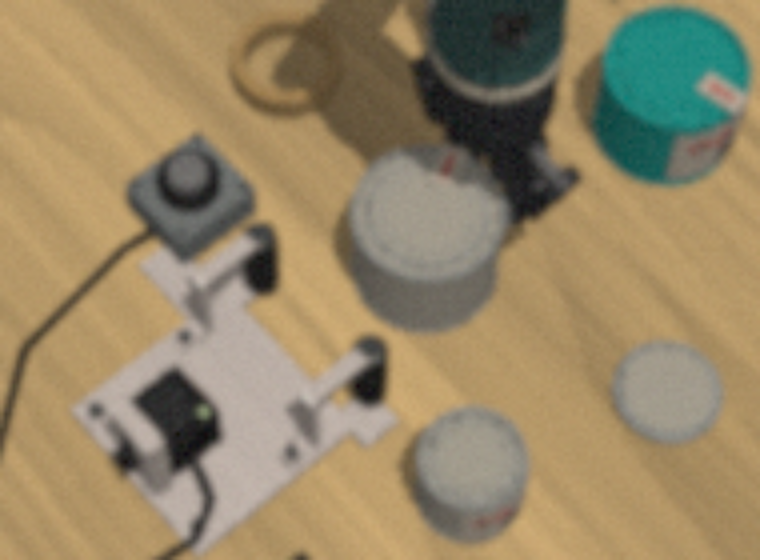

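View pics/w3.png

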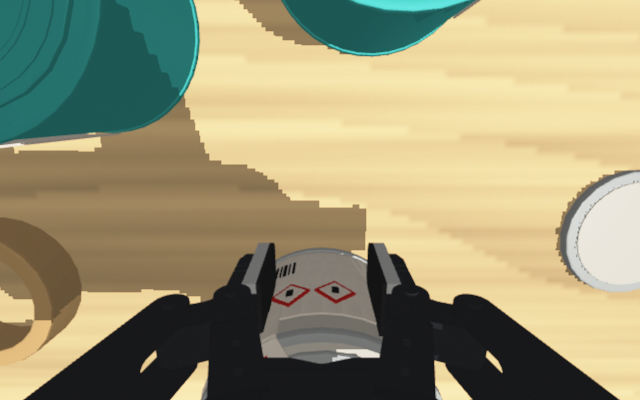

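```bash
python3 -m pendant '[{"tx":0.8,"ty":-0.1,"tz":0,"ax":0,"ay":-1.5,"az":0,"fingers":0}]';python3 -m pendant '[{"tx":0.8,"ty":-0.1,"tz":0,"ax":0,"ay":-1.5,"az":0,"fingers":0}]';python3 -m pendant '[{"tx":0.8,"ty":-0.1,"tz":0,"ax":0,"ay":-1,"az":0,"fingers":0}]';python3 -m pendant '[{"tx":0.8,"ty":-0.1,"tz":0,"ax":0,"ay":-0.5,"az":0,"fingers":0}]'
```

```text
time_s: 4.3
ee_pos: [0.4841, 0.0859, 0.0452]
eef_rot: [[-0.028, -1.0, -0.001], [0.002, -0.001, 1.0], [-1.0, 0.028, 0.002]]
contact_force: [-8.0, 1.1, 3.6]
opening: 0.0424
time_s: 4.42
ee_pos: [0.4893, 0.085, 0.0448]
eef_rot: [[-0.006, -1.0, -0.001], [0.002, -0.001, 1.0], [-1.0, 0.006, 0.002]]
contact_force: [-8.1, 2.1, 6.0]
opening: 0.0429
time_s: 4.55
ee_pos: [0.4931, 0.0843, 0.0442]
eef_rot: [[0.004, -1.0, -0.001], [0.002, -0.001, 1.0], [-1.0, -0.004, 0.002]]
contact_force: [-10.9, 1.7, 8.8]
opening: 0.0426
time_s: 4.68
ee_pos: [0.4963, 0.0835, 0.0437]
eef_rot: [[0.005, -1.0, -0.001], [0.003, -0.001, 1.0], [-1.0, -0.005, 0.003]]
contact_force: [-13.0, 2.3, 9.0]
opening: 0.0428
```

```bash
python3 -m pendant '[{"tx":0.0,"ty":0,"tz":0.3,"ax":0,"ay":0,"az":0,"fingers":0}]';python3 -m pendant '[{"tx":0.5,"ty":-0.05,"tz":0.15,"ax":0,"ay":-0.3,"az":0,"fingers":0}]';python3 -m pendant '[{"tx":0.5,"ty":-0.05,"tz":0.1,"ax":0,"ay":-0.3,"az":0,"fingers":0}]';python3 -m pendant '[{"tx":0.5,"ty":-0.05,"tz":0.1,"ax":0,"ay":-0.3,"az":0,"fingers":0}]'
```

```text
time_s: 4.8
ee_pos: [0.4961, 0.0835, 0.0466]
eef_rot: [[0.004, -1.0, -0.001], [0.003, -0.001, 1.0], [-1.0, -0.004, 0.003]]
contact_force: [0.7, 0.5, 0.3]
opening: 0.0429
time_s: 4.92
ee_pos: [0.4999, 0.083, 0.0478]
eef_rot: [[0.008, -1.0, -0.001], [0.003, -0.001, 1.0], [-1.0, -0.008, 0.003]]
contact_force: [-4.6, 0.3, -2.7]
opening: 0.0431
time_s: 5.05
ee_pos: [0.5044, 0.0824, 0.0486]
eef_rot: [[0.012, -1.0, -0.001], [0.002, -0.001, 1.0], [-1.0, -0.012, 0.002]]
contact_force: [-3.9, 0.5, -2.2]
opening: 0.0425
time_s: 5.18
ee_pos: [0.5092, 0.0818, 0.0493]
eef_rot: [[0.016, -1.0, -0.001], [0.002, -0.001, 1.0], [-1.0, -0.016, 0.002]]
contact_force: [-4.1, -0.3, -2.0]
opening: 0.043
```

```bash
python3 -m pendant '[{"tx":0.5,"ty":-0.03,"tz":0.05,"ax":0,"ay":0.3,"az":0,"fingers":0},{"tx":0.5,"ty":-0.03,"tz":0.05,"ax":0,"ay":0.2,"az":0,"fingers":0},{"tx":0.5,"ty":-0.03,"tz":0.05,"ax":0,"ay":0.2,"az":0,"fingers":0},{"tx":0.4,"ty":-0.03,"tz":0.05,"ax":0,"ay":0.1,"az":0,"fingers":0}]';python3 -m pendant '[{"tx":0.3,"ty":-0.02,"tz":0.05,"ax":0,"ay":0,"az":0,"fingers":0}]';python3 -m pendant '[{"tx":0.3,"ty":-0.02,"tz":0.05,"ax":0,"ay":0,"az":0,"fingers":0}]'
```

```text
time_s: 5.68
ee_pos: [0.5294, 0.0804, 0.051]
eef_rot: [[0.0, -1.0, -0.001], [0.002, -0.001, 1.0], [-1.0, -0.0, 0.002]]
contact_force: [-4.9, 0.6, -2.7]
opening: 0.0428
time_s: 5.8
ee_pos: [0.5328, 0.0801, 0.0515]
eef_rot: [[0.0, -1.0, -0.001], [0.002, -0.001, 1.0], [-1.0, -0.0, 0.002]]
contact_force: [-4.4, 0.2, -2.3]
opening: 0.0429
time_s: 5.92
ee_pos: [0.5359, 0.0799, 0.0521]
eef_rot: [[0.0, -1.0, -0.001], [0.002, -0.001, 1.0], [-1.0, -0.0, 0.002]]
contact_force: [-3.6, 0.1, -2.3]
opening: 0.0427
```

```bash
for i in 1; do python3 -m pendant '[{"tx":0.2,"ty":0,"tz":0.03,"ax":0,"ay":0,"az":0,"fingers":0}]';python3 -m pendant '[{"tx":0.2,"ty":0,"tz":0.03,"ax":0,"ay":0,"az":0,"fingers":0}]';python3 -m pendant '[{"tx":0.15,"ty":0,"tz":0.0,"ax":0,"ay":0,"az":0,"fingers":0}]';python3 -m pendant '[{"tx":0.15,"ty":0,"tz":0,"ax":0,"ay":0,"az":0,"fingers":0}]'; done;python3 -c "
import cv2
from station import *
cv2.imwrite('pics/s4.png',cv2.resize(grab_frame('scene')['pixels'][170:310,230:420],None,fx=4,fy=4))"
```

```text
time_s: 6.05
ee_pos: [0.5378, 0.08, 0.0523]
eef_rot: [[-0.0, -1.0, -0.001], [0.002, -0.001, 1.0], [-1.0, 0.0, 0.002]]
contact_force: [-5.5, 1.2, -3.0]
opening: 0.0424
time_s: 6.18
ee_pos: [0.5384, 0.0802, 0.0523]
eef_rot: [[-0.003, -1.0, -0.0], [0.003, -0.0, 1.0], [-1.0, 0.003, 0.003]]
contact_force: [-7.3, 1.2, -2.8]
opening: 0.043
time_s: 6.3
ee_pos: [0.5385, 0.0803, 0.052]
eef_rot: [[-0.006, -1.0, -0.0], [0.003, -0.0, 1.0], [-1.0, 0.006, 0.003]]
contact_force: [-4.8, 0.8, -2.8]
opening: 0.0427
time_s: 6.42
ee_pos: [0.5387, 0.0805, 0.0516]
eef_rot: [[-0.008, -1.0, -0.0], [0.003, -0.0, 1.0], [-1.0, 0.008, 0.003]]
contact_force: [-6.2, 1.7, -3.1]
opening: 0.0426
```

View pics/s4.png

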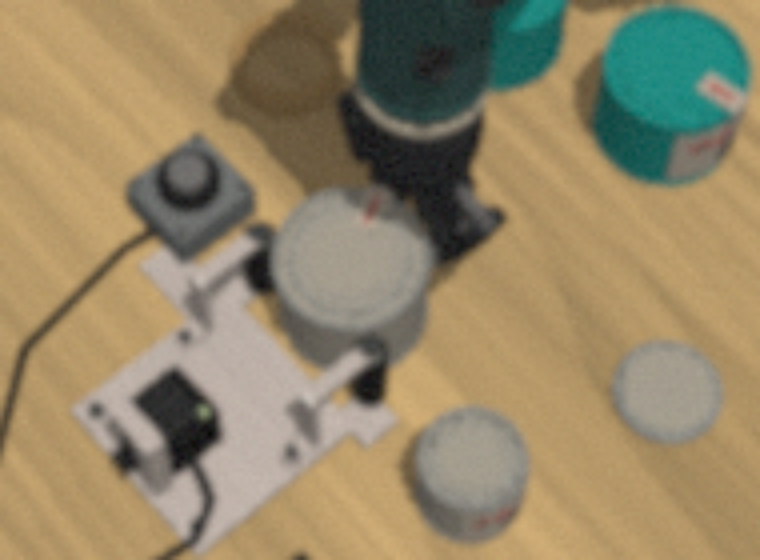

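```bash
python3 -m pendant '[{"tx":-1,"ty":0,"tz":0,"ax":0,"ay":0,"az":0,"fingers":1},{"tx":-2,"ty":0,"tz":0,"ax":-0.2,"ay":-0.4,"az":0,"fingers":1},{"tx":0,"ty":0,"tz":0,"ax":0,"ay":0,"az":0,"fingers":1},{"tx":0,"ty":0,"tz":0,"ax":0,"ay":0,"az":0,"fingers":1},{"tx":0,"ty":0,"tz":0,"ax":0,"ay":0,"az":0,"fingers":1}]';cat > r.py <<'E'
from h import *
from station import *
import sys
def run(view,name=None,C=(.595,.080)):
    f=grab_frame(view);im=f["pixels"];hsv=cv2.cvtColor(im,cv2.COLOR_BGR2HSV)
    c=proj(f,[[C[0],C[1],.078]])[0]
    m=((hsv[...,1]>70)&((hsv[...,0]<8)|(hsv[...,0]>172))).astype(np.uint8)
    n,l,st,ce=cv2.connectedComponentsWithStats(m)
    for i in range(1,n):
        if st[i,4]>=3 and np.hypot(*(ce[i]-c))<35:
            p=onz(f,*ce[i],.078);d=p[:2]-np.array(C)
            print(view,ce[i].round(1),st[i,4],p.round(4),"r",np.hypot(*d).round(4),"ang",np.degrees(np.arctan2(d[1],d[0])).round(1))
    if name:
        x,y=int(c[0]),int(c[1])
        cv2.imwrite(f"pics/{name}_{view}.png",cv2.resize(im[y-45:y+45,x-60:x+60],None,fx=6,fy=6))
if __name__=="__main__":
    for v in sys.argv[2:]: run(v,sys.argv[1])
E
python3 r.py a top scene;python3 w.py w4
```

```text
time_s: 7.1
ee_pos: [0.5174, 0.0804, 0.0548]
eef_rot: [[0.017, -1.0, -0.0], [-0.0, -0.0, 1.0], [-1.0, -0.017, -0.0]]
contact_force: [0.4, -0.2, -0.2]
opening: 0.0001
scene [323.1 221.8] 12 [0.5596 0.0631 0.078 ] r 0.0392 ang -154.5
[0.5172 0.0803 0.0546] [ 0.6 -0.9 -0. ] 7.2 yaw tool y -179.9873240435068
```

View pics/w4.png

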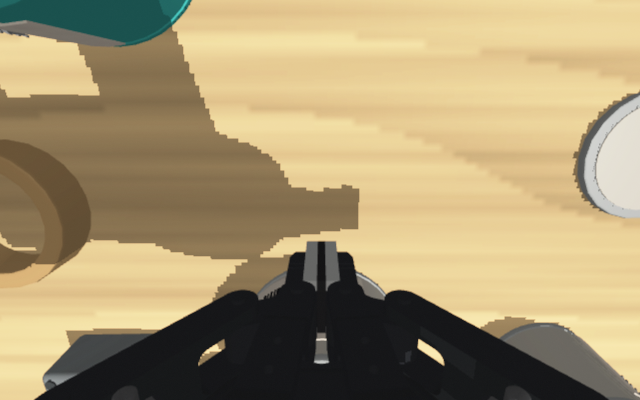

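View pics/a_scene.png

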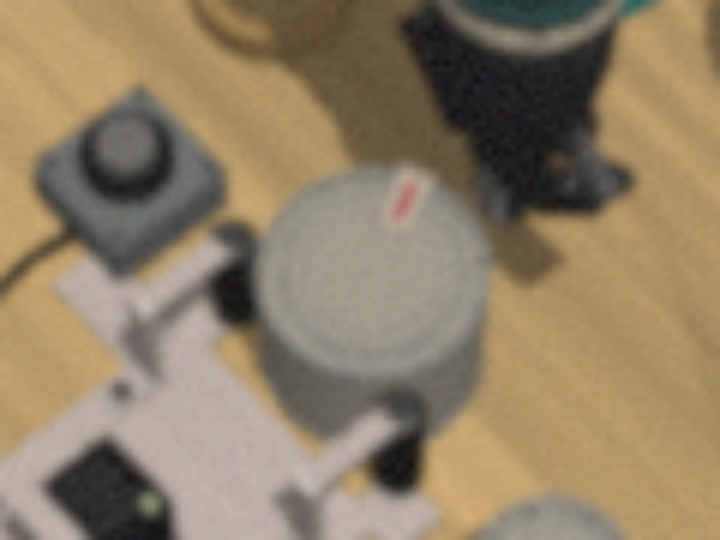

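View pics/a_top.png

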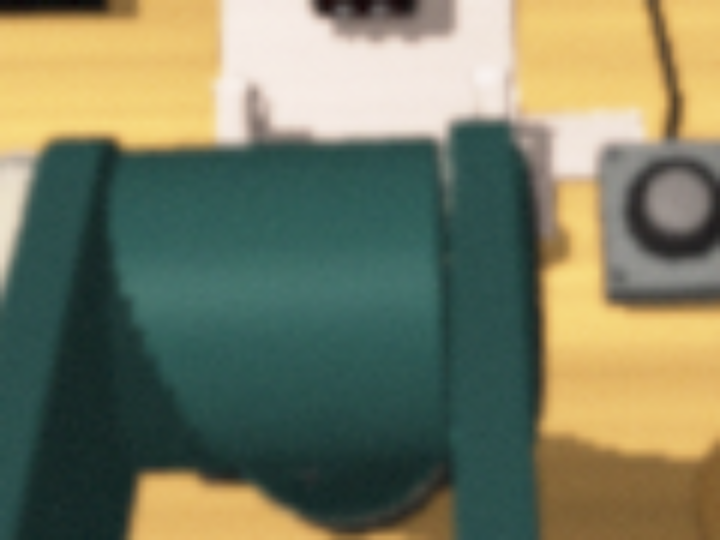

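```bash
python3 -m pendant '[{"tx":0.7,"ty":0,"tz":-0.6,"ax":0,"ay":0.9,"az":0,"fingers":1},{"tx":0.5,"ty":0,"tz":0,"ax":0,"ay":0,"az":0,"fingers":1}]';python3 -m pendant '[{"tx":0.3,"ty":0,"tz":0,"ax":0,"ay":0,"az":0,"fingers":1}]';python3 -m pendant '[{"tx":0.25,"ty":0,"tz":0,"ax":0,"ay":0,"az":0,"fingers":1}]'
```

```text
time_s: 7.5
ee_pos: [0.5296, 0.0803, 0.048]
eef_rot: [[-0.001, -1.0, -0.0], [-0.0, -0.0, 1.0], [-1.0, 0.001, -0.0]]
contact_force: [0.0, -0.1, 0.7]
opening: -0.0
time_s: 7.62
ee_pos: [0.5321, 0.0803, 0.0476]
eef_rot: [[-0.003, -1.0, -0.0], [-0.0, -0.0, 1.0], [-1.0, 0.003, -0.0]]
contact_force: [-5.8, 0.0, 4.1]
opening: -0.0001
time_s: 7.75
ee_pos: [0.532, 0.0803, 0.0472]
eef_rot: [[-0.009, -1.0, -0.0], [-0.001, -0.0, 1.0], [-1.0, 0.009, -0.001]]
contact_force: [-9.4, -0.3, 8.0]
opening: 0.0002
```

```bash
python3 -m pendant '[{"tx":0.2,"ty":0,"tz":0.15,"ax":0,"ay":-0.5,"az":0,"fingers":1},{"tx":0.3,"ty":-0.42,"tz":0.06,"ax":0,"ay":-0.2,"az":4,"fingers":1}]';python3 -m pendant '[{"tx":0.34,"ty":-0.4,"tz":0.04,"ax":0,"ay":-0.2,"az":4,"fingers":1}]';python3 -m pendant '[{"tx":0.34,"ty":-0.4,"tz":0.04,"ax":0,"ay":-0.2,"az":4,"fingers":1}]';python3 r.py b scene
```

```text
time_s: 8.0
ee_pos: [0.5327, 0.0764, 0.0481]
eef_rot: [[-0.004, -0.997, -0.072], [-0.0, -0.072, 0.997], [-1.0, 0.004, -0.0]]
contact_force: [-6.1, 0.3, -0.3]
opening: 0.0001
time_s: 8.12
ee_pos: [0.533, 0.0726, 0.0478]
eef_rot: [[-0.007, -0.99, -0.144], [-0.0, -0.144, 0.99], [-1.0, 0.007, 0.0]]
contact_force: [-6.7, 1.3, 0.5]
opening: -0.0003
time_s: 8.25
ee_pos: [0.5334, 0.0686, 0.0475]
eef_rot: [[-0.009, -0.977, -0.215], [-0.001, -0.215, 0.977], [-1.0, 0.008, 0.001]]
contact_force: [-5.9, 0.1, 0.8]
opening: 0.0001
scene [322.4 222.2] 10 [0.5618 0.063  0.078 ] r 0.0373 ang -152.9
```

```bash
python3 -m pendant '[{"tx":0.54,"ty":-0.3,"tz":0.1,"ax":0,"ay":-0.3,"az":4,"fingers":1}]';python3 -m pendant '[{"tx":0.65,"ty":-0.25,"tz":0.1,"ax":0.05,"ay":-0.3,"az":4,"fingers":1}]';python3 -m pendant '[{"tx":0.67,"ty":-0.2,"tz":0.1,"ax":0.1,"ay":-0.3,"az":4,"fingers":1}]';python3 r.py b scene
```

```text
time_s: 8.43
ee_pos: [0.5349, 0.0652, 0.0476]
eef_rot: [[-0.011, -0.958, -0.287], [-0.001, -0.287, 0.958], [-1.0, 0.01, 0.002]]
contact_force: [-9.4, 1.7, 1.7]
opening: 0.0001
time_s: 8.55
ee_pos: [0.5371, 0.0625, 0.0477]
eef_rot: [[-0.013, -0.934, -0.356], [-0.001, -0.356, 0.935], [-1.0, 0.013, 0.003]]
contact_force: [-7.9, -2.3, 1.4]
opening: 0.0002
time_s: 8.68
ee_pos: [0.5379, 0.0599, 0.0475]
eef_rot: [[-0.019, -0.906, -0.423], [-0.001, -0.423, 0.906], [-1.0, 0.018, 0.007]]
contact_force: [-14.7, -4.3, 5.4]
opening: 0.0001
scene [322.5 221.9] 11 [0.5611 0.0624 0.078 ] r 0.0382 ang -152.6
```

View pics/b_scene.png

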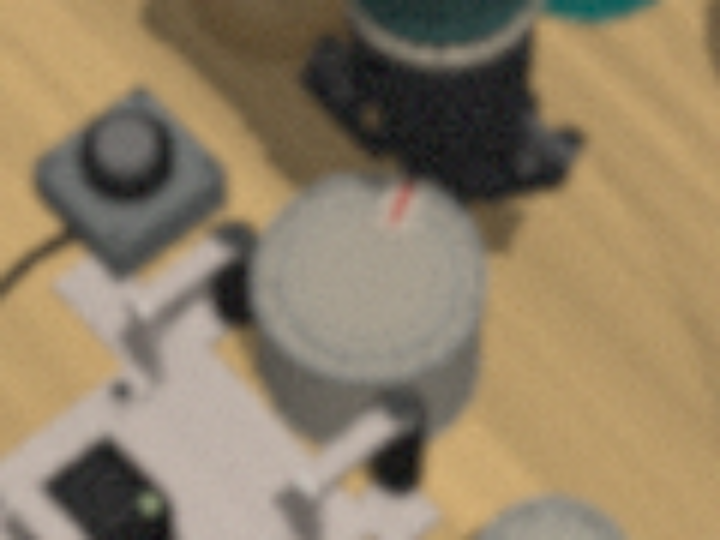

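```bash
python3 -m pendant '[{"tx":-1.3,"ty":-0.3,"tz":0.1,"ax":0,"ay":-0.5,"az":-6,"fingers":1},{"tx":0,"ty":1,"tz":0,"ax":0,"ay":-0.5,"az":-9,"fingers":1},{"tx":0,"ty":1.2,"tz":0,"ax":0,"ay":0,"az":-9,"fingers":1},{"tx":0,"ty":0,"tz":0,"ax":0,"ay":0,"az":0,"fingers":1}]';python3 r.py c scene
```

```text
time_s: 9.22
ee_pos: [0.5262, 0.0782, 0.0487]
eef_rot: [[0.002, -1.0, -0.009], [0.0, -0.009, 1.0], [-1.0, -0.002, 0.0]]
contact_force: [-0.2, 0.3, 0.4]
opening: -0.0002
scene [322.5 222.2] 10 [0.5616 0.0631 0.078 ] r 0.0374 ang -153.2
```

View pics/c_scene.png

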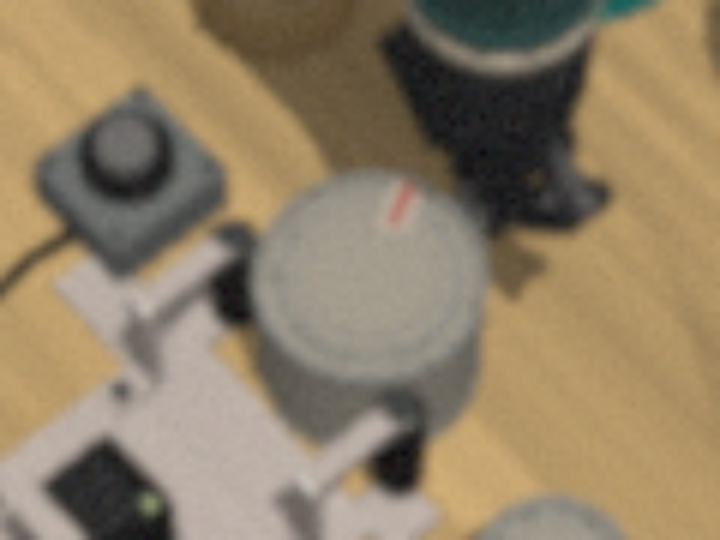

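```bash
python3 -m pendant '[{"tx":0.5,"ty":0.2,"tz":0,"ax":0,"ay":0,"az":0,"fingers":1},{"tx":0.3,"ty":0,"tz":0.08,"ax":0,"ay":-0.2,"az":0,"fingers":1}]';python3 -m pendant '[{"tx":0.35,"ty":0,"tz":0.1,"ax":0,"ay":-0.4,"az":0,"fingers":1}]';python3 -m pendant '[{"tx":0.45,"ty":-0.2,"tz":0.1,"ax":0,"ay":-0.4,"az":2,"fingers":1}]';python3 -m pendant '[{"tx":0.45,"ty":-0.3,"tz":0.1,"ax":0,"ay":-0.4,"az":2,"fingers":1}]';python3 -m pendant '[{"tx":0.45,"ty":-0.3,"tz":0.1,"ax":0,"ay":-0.4,"az":2,"fingers":1}]';python3 r.py d scene
```

```text
time_s: 9.52
ee_pos: [0.5352, 0.0794, 0.0496]
eef_rot: [[0.007, -1.0, -0.015], [0.0, -0.015, 1.0], [-1.0, -0.007, -0.0]]
contact_force: [-2.7, 0.4, 1.1]
opening: -0.0
time_s: 9.65
ee_pos: [0.5356, 0.0793, 0.0497]
eef_rot: [[0.007, -1.0, -0.015], [0.0, -0.015, 1.0], [-1.0, -0.007, 0.0]]
contact_force: [-9.3, 1.2, -1.4]
opening: -0.0003
time_s: 9.78
ee_pos: [0.5357, 0.0779, 0.0497]
eef_rot: [[0.006, -0.999, -0.051], [0.002, -0.051, 0.999], [-1.0, -0.006, 0.001]]
contact_force: [-8.7, 4.3, 2.7]
opening: -0.0002
time_s: 9.9
ee_pos: [0.5359, 0.0755, 0.0497]
eef_rot: [[0.005, -0.996, -0.088], [0.003, -0.088, 0.996], [-1.0, -0.005, 0.003]]
contact_force: [-7.8, 3.3, 2.6]
opening: -0.0004
time_s: 10.02
ee_pos: [0.5362, 0.0731, 0.0498]
eef_rot: [[0.004, -0.992, -0.124], [0.004, -0.124, 0.992], [-1.0, -0.004, 0.004]]
contact_force: [-7.3, 3.9, 2.3]
opening: 0.0004
scene [321.9 223.2] 9 [0.5647 0.0644 0.078 ] r 0.034 ang -152.7
```

```bash
python3 -m pendant '[{"tx":0.65,"ty":-0.2,"tz":0.2,"ax":0,"ay":-0.5,"az":1.5,"fingers":1}]';python3 -m pendant '[{"tx":0.65,"ty":-0.3,"tz":0.2,"ax":0,"ay":-0.5,"az":2,"fingers":1}]';python3 -m pendant '[{"tx":0.65,"ty":-0.3,"tz":0.2,"ax":0,"ay":-0.5,"az":2,"fingers":1}]';python3 r.py e scene
```

```text
time_s: 10.2
ee_pos: [0.5366, 0.0712, 0.0502]
eef_rot: [[0.001, -0.988, -0.153], [0.005, -0.153, 0.988], [-1.0, -0.002, 0.005]]
contact_force: [-11.0, 3.7, -2.3]
opening: 0.0002
time_s: 10.32
ee_pos: [0.537, 0.0688, 0.0504]
eef_rot: [[-0.002, -0.982, -0.189], [0.006, -0.189, 0.982], [-1.0, 0.001, 0.007]]
contact_force: [-9.4, 3.1, -2.2]
opening: -0.0001
time_s: 10.45
ee_pos: [0.5375, 0.0664, 0.0506]
eef_rot: [[-0.005, -0.974, -0.225], [0.008, -0.225, 0.974], [-1.0, 0.003, 0.008]]
contact_force: [-9.5, 3.8, -2.2]
opening: 0.0001
scene [321.1 222.3] 9 [0.5646 0.0611 0.078 ] r 0.0358 ang -148.2
```

View pics/e_scene.png

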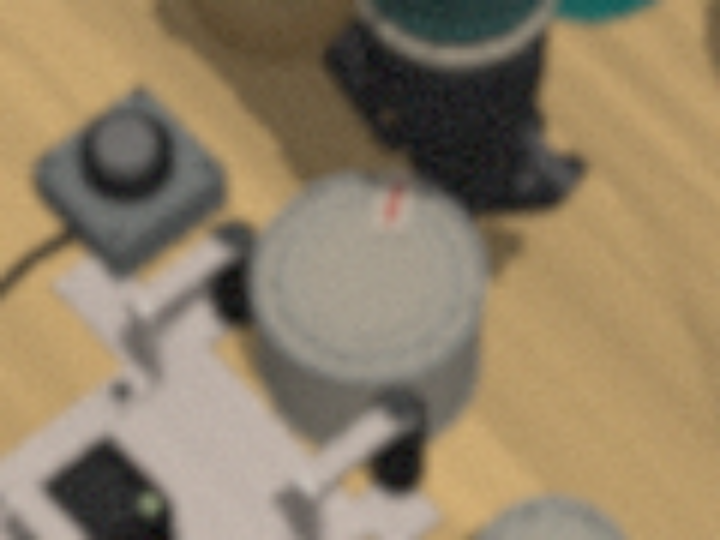

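```bash
python3 -m pendant '[{"tx":0.81,"ty":-0.16,"tz":0.15,"ax":-0.2,"ay":-0.8,"az":2.7,"fingers":1},{"tx":0.82,"ty":-0.12,"tz":0.15,"ax":-0.1,"ay":-0.8,"az":2.7,"fingers":1}]';python3 -m pendant '[{"tx":0.82,"ty":-0.07,"tz":0.15,"ax":0,"ay":-0.8,"az":2.7,"fingers":1},{"tx":0.83,"ty":-0.03,"tz":0.15,"ax":0,"ay":-0.8,"az":2.7,"fingers":1}]';python3 r.py f scene
```

```text
time_s: 10.75
ee_pos: [0.5382, 0.0643, 0.0503]
eef_rot: [[-0.007, -0.947, -0.321], [0.004, -0.321, 0.947], [-1.0, 0.005, 0.006]]
contact_force: [-15.6, 0.2, 6.9]
opening: 0.0001
time_s: 11.0
ee_pos: [0.5381, 0.0632, 0.0503]
eef_rot: [[-0.01, -0.91, -0.414], [0.004, -0.414, 0.91], [-1.0, 0.007, 0.007]]
contact_force: [-15.8, -3.7, 8.2]
opening: -0.0
scene [321.1 221.8] 8 [0.5634 0.0598 0.078 ] r 0.0375 ang -147.4
```

```bash
python3 -m pendant '[{"tx":0.7,"ty":-0.2,"tz":0.28,"ax":0,"ay":-0.5,"az":0,"fingers":1}]';python3 -m pendant '[{"tx":0.7,"ty":-0.2,"tz":0.25,"ax":0,"ay":-0.5,"az":0,"fingers":1}]';python3 -m pendant '[{"tx":0.7,"ty":-0.2,"tz":0.25,"ax":0,"ay":-0.5,"az":0.5,"fingers":1}]';python3 r.py f scene
```

```text
time_s: 11.18
ee_pos: [0.5387, 0.0612, 0.0514]
eef_rot: [[-0.013, -0.909, -0.417], [0.004, -0.417, 0.909], [-1.0, 0.01, 0.009]]
contact_force: [-7.4, 0.6, -3.0]
opening: 0.0
time_s: 11.3
ee_pos: [0.5396, 0.0593, 0.0522]
eef_rot: [[-0.015, -0.909, -0.417], [0.004, -0.418, 0.909], [-1.0, 0.012, 0.01]]
contact_force: [-9.3, 0.3, -3.2]
opening: -0.0001
time_s: 11.42
ee_pos: [0.5403, 0.0574, 0.0528]
eef_rot: [[-0.018, -0.904, -0.426], [0.005, -0.426, 0.905], [-1.0, 0.015, 0.012]]
contact_force: [-8.9, 1.3, -2.7]
opening: -0.0001
scene [320.9 222.2] 12 [0.5648 0.0606 0.078 ] r 0.0359 ang -147.3
```

```bash
python3 -m pendant '[{"tx":0.89,"ty":-0.15,"tz":0.2,"ax":0,"ay":-0.8,"az":1,"fingers":1}]';python3 -m pendant '[{"tx":0.89,"ty":-0.15,"tz":0.2,"ax":0,"ay":-0.8,"az":1.5,"fingers":1}]';python3 -m pendant '[{"tx":0.9,"ty":-0.12,"tz":0.2,"ax":0,"ay":-0.6,"az":2,"fingers":1}]';python3 r.py f scene
```

```text
time_s: 11.6
ee_pos: [0.5411, 0.0561, 0.0527]
eef_rot: [[-0.02, -0.896, -0.444], [0.005, -0.444, 0.896], [-1.0, 0.016, 0.013]]
contact_force: [-16.3, 0.8, 1.8]
opening: -0.0001
time_s: 11.72
ee_pos: [0.5416, 0.0548, 0.0527]
eef_rot: [[-0.022, -0.883, -0.468], [0.005, -0.469, 0.883], [-1.0, 0.017, 0.015]]
contact_force: [-13.9, 0.3, 3.2]
opening: -0.0001
time_s: 11.85
ee_pos: [0.5421, 0.0536, 0.0527]
eef_rot: [[-0.028, -0.865, -0.501], [0.005, -0.501, 0.865], [-1.0, 0.022, 0.018]]
contact_force: [-15.6, -1.2, 2.8]
opening: 0.0002
scene [320.1 221.6] 10 [0.5651 0.0578 0.078 ] r 0.0372 ang -143.4
```

```bash
sed -i 's/C=(.595,.080)/C=(.5975,.080)/' r.py; python3 -m pendant '[{"tx":0.88,"ty":-0.27,"tz":0.22,"ax":0,"ay":-1.2,"az":1.5,"fingers":1}]';python3 -m pendant '[{"tx":0.88,"ty":-0.25,"tz":0.2,"ax":0,"ay":-1.2,"az":2,"fingers":1}]';python3 -m pendant '[{"tx":0.9,"ty":-0.2,"tz":0.2,"ax":0,"ay":-1.2,"az":2,"fingers":1}]';python3 -m pendant '[{"tx":0.9,"ty":-0.18,"tz":0.2,"ax":0,"ay":-1.2,"az":2,"fingers":1}]';python3 r.py f scene
```

```text
time_s: 12.02
ee_pos: [0.5436, 0.0509, 0.0529]
eef_rot: [[-0.021, -0.85, -0.526], [0.004, -0.527, 0.85], [-1.0, 0.016, 0.015]]
contact_force: [-10.8, 0.1, -0.9]
opening: -0.0004
time_s: 12.15
ee_pos: [0.5453, 0.0484, 0.0529]
eef_rot: [[-0.013, -0.83, -0.558], [0.004, -0.558, 0.83], [-1.0, 0.009, 0.011]]
contact_force: [-11.2, -0.8, -1.2]
opening: -0.0001
time_s: 12.28
ee_pos: [0.5467, 0.0465, 0.0527]
eef_rot: [[-0.007, -0.809, -0.588], [0.004, -0.588, 0.809], [-1.0, 0.003, 0.007]]
contact_force: [-12.6, -0.8, -1.3]
opening: 0.0004
time_s: 12.4
ee_pos: [0.5483, 0.0444, 0.0526]
eef_rot: [[0.0, -0.786, -0.618], [0.004, -0.618, 0.786], [-1.0, -0.003, 0.003]]
contact_force: [-11.8, -2.6, -1.1]
opening: 0.0002
scene [318.7 221.7] 9 [0.5681 0.0556 0.078 ] r 0.0382 ang -140.3
```

```bash
python3 -m pendant '[{"tx":0.98,"ty":0.02,"tz":0.2,"ax":0.1,"ay":-0.7,"az":1.5,"fingers":1}]';python3 -m pendant '[{"tx":1,"ty":0.04,"tz":0.2,"ax":0.1,"ay":-0.7,"az":2,"fingers":1}]';python3 -m pendant '[{"tx":1,"ty":0.06,"tz":0.2,"ax":0.2,"ay":-0.7,"az":2,"fingers":1}]';python3 -m pendant '[{"tx":1,"ty":0.08,"tz":0.2,"ax":0.2,"ay":-0.7,"az":2,"fingers":1}]';python3 r.py f scene
```

```text
time_s: 12.58
ee_pos: [0.5491, 0.0436, 0.0525]
eef_rot: [[-0.004, -0.767, -0.642], [0.005, -0.642, 0.767], [-1.0, 0.0, 0.007]]
contact_force: [-19.1, -6.2, 10.2]
opening: 0.0002
time_s: 12.7
ee_pos: [0.5495, 0.0429, 0.0525]
eef_rot: [[-0.01, -0.742, -0.67], [0.005, -0.671, 0.742], [-1.0, 0.004, 0.011]]
contact_force: [-18.6, -7.0, 8.6]
opening: 0.0001
time_s: 12.82
ee_pos: [0.5499, 0.0423, 0.0526]
eef_rot: [[-0.017, -0.716, -0.698], [0.007, -0.698, 0.716], [-1.0, 0.007, 0.017]]
contact_force: [-18.6, -8.2, 7.0]
opening: 0.0003
time_s: 12.95
ee_pos: [0.5503, 0.0417, 0.0526]
eef_rot: [[-0.023, -0.688, -0.725], [0.008, -0.725, 0.688], [-1.0, 0.01, 0.022]]
contact_force: [-18.1, -8.9, 6.4]
opening: -0.0003
scene [318.  223.2] 6 [0.5723 0.0578 0.078 ] r 0.0336 ang -138.7
```

```bash
python3 -m pendant '[{"tx":-1,"ty":-0.9,"tz":-0.1,"ax":-0.2,"ay":-0.7,"az":-6,"fingers":1},{"tx":-0.8,"ty":1.2,"tz":-0.1,"ax":-0.2,"ay":-0.6,"az":-10,"fingers":1},{"tx":-0.7,"ty":1.5,"tz":-0.1,"ax":0,"ay":0,"az":-10,"fingers":1},{"tx":0,"ty":1.5,"tz":-0.1,"ax":0,"ay":0,"az":-10,"fingers":1},{"tx":0,"ty":0.3,"tz":0,"ax":0,"ay":0,"az":-8,"fingers":1},{"tx":0,"ty":0,"tz":0,"ax":0,"ay":0,"az":0,"fingers":1}]';python3 r.py g scene
```

```text
time_s: 13.75
ee_pos: [0.5249, 0.0764, 0.0483]
eef_rot: [[0.004, -1.0, -0.024], [0.002, -0.024, 1.0], [-1.0, -0.004, 0.002]]
contact_force: [-0.2, 1.1, -0.0]
opening: 0.0001
scene [318.4 221.8] 8 [0.5688 0.0553 0.078 ] r 0.0379 ang -139.2
```

View pics/g_scene.png

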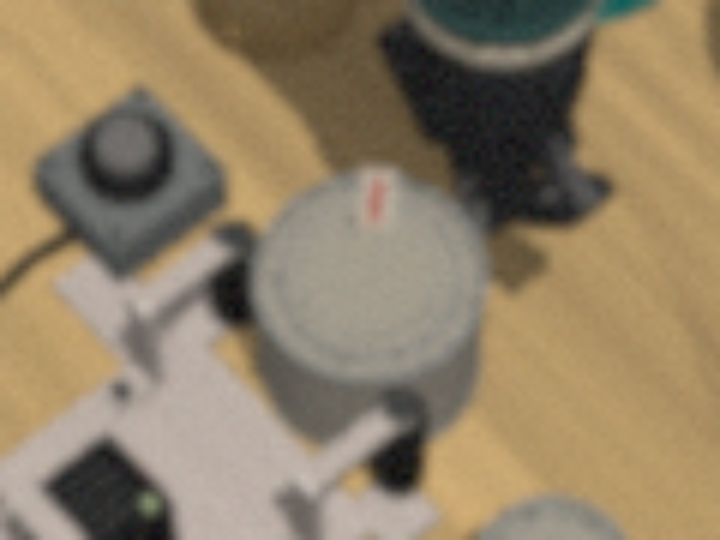

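```bash
python3 -m pendant '[{"tx":0.6,"ty":0.3,"tz":0,"ax":0,"ay":0,"az":-1,"fingers":1},{"tx":0.5,"ty":0,"tz":0.1,"ax":0,"ay":-0.3,"az":0,"fingers":1},{"tx":0.4,"ty":0,"tz":0.12,"ax":0,"ay":-0.4,"az":0,"fingers":1}]';python3 -m pendant '[{"tx":0.7,"ty":-0.35,"tz":0.2,"ax":0,"ay":-0.6,"az":1,"fingers":1}]';python3 -m pendant '[{"tx":0.75,"ty":-0.4,"tz":0.2,"ax":0,"ay":-0.6,"az":2,"fingers":1}]';python3 -m pendant '[{"tx":0.75,"ty":-0.4,"tz":0.2,"ax":0,"ay":-0.6,"az":2,"fingers":1}]';python3 r.py h scene
```

```text
time_s: 14.18
ee_pos: [0.5356, 0.079, 0.0492]
eef_rot: [[0.006, -1.0, -0.011], [0.002, -0.011, 1.0], [-1.0, -0.007, 0.002]]
contact_force: [-10.3, 0.0, -0.5]
opening: -0.0003
time_s: 14.3
ee_pos: [0.5359, 0.0765, 0.0496]
eef_rot: [[0.004, -1.0, -0.029], [0.004, -0.029, 1.0], [-1.0, -0.004, 0.003]]
contact_force: [-15.2, 7.9, 1.2]
opening: -0.0001
time_s: 14.42
ee_pos: [0.5362, 0.0732, 0.0498]
eef_rot: [[0.001, -0.998, -0.066], [0.005, -0.066, 0.998], [-1.0, -0.001, 0.005]]
contact_force: [-12.1, 3.4, 1.6]
opening: 0.0001
time_s: 14.55
ee_pos: [0.5366, 0.0698, 0.0499]
eef_rot: [[-0.002, -0.995, -0.104], [0.006, -0.104, 0.995], [-1.0, 0.002, 0.006]]
contact_force: [-11.7, 2.8, 0.8]
opening: 0.0002
scene [317.1 221.1] 7 [0.5701 0.0518 0.078 ] r 0.0393 ang -134.2
```

```bash
python3 -m pendant '[{"tx":0.8,"ty":-0.36,"tz":0.2,"ax":0,"ay":-0.8,"az":3,"fingers":1}]';python3 -m pendant '[{"tx":0.82,"ty":-0.32,"tz":0.2,"ax":0,"ay":-0.8,"az":3,"fingers":1}]';python3 -m pendant '[{"tx":0.84,"ty":-0.28,"tz":0.2,"ax":0,"ay":-0.8,"az":2.5,"fingers":1}]';python3 -m pendant '[{"tx":0.85,"ty":-0.25,"tz":0.2,"ax":0,"ay":-0.8,"az":2.5,"fingers":1}]';python3 r.py h scene
```

```text
time_s: 14.72
ee_pos: [0.5374, 0.0663, 0.05]
eef_rot: [[-0.003, -0.987, -0.16], [0.007, -0.16, 0.987], [-1.0, 0.002, 0.007]]
contact_force: [-11.5, 1.6, -1.0]
opening: 0.0003
time_s: 14.85
ee_pos: [0.5383, 0.0634, 0.05]
eef_rot: [[-0.003, -0.977, -0.214], [0.008, -0.214, 0.977], [-1.0, 0.001, 0.008]]
contact_force: [-11.8, 1.5, 0.1]
opening: -0.0003
time_s: 14.98
ee_pos: [0.5391, 0.0609, 0.05]
eef_rot: [[-0.004, -0.966, -0.259], [0.008, -0.259, 0.966], [-1.0, 0.002, 0.009]]
contact_force: [-12.7, 0.5, 1.0]
opening: -0.0002
time_s: 15.1
ee_pos: [0.5401, 0.0585, 0.05]
eef_rot: [[-0.005, -0.953, -0.304], [0.009, -0.304, 0.953], [-1.0, 0.002, 0.01]]
contact_force: [-12.4, -0.3, 0.8]
opening: 0.0001
scene [314.5 222.6] 8 [0.5781 0.0508 0.078 ] r 0.0351 ang -123.6
```

```bash
python3 -m pendant '[{"tx":0.87,"ty":-0.24,"tz":0.2,"ax":-0.1,"ay":-0.9,"az":3,"fingers":1}]';python3 -m pendant '[{"tx":0.89,"ty":-0.2,"tz":0.2,"ax":-0.1,"ay":-0.9,"az":3,"fingers":1}]';python3 -m pendant '[{"tx":0.9,"ty":-0.15,"tz":0.2,"ax":-0.1,"ay":-0.9,"az":2.5,"fingers":1}]';python3 -m pendant '[{"tx":0.9,"ty":-0.12,"tz":0.2,"ax":0,"ay":-0.9,"az":2.5,"fingers":1}]';python3 r.py h scene
```

```text
time_s: 15.28
ee_pos: [0.5413, 0.0558, 0.0499]
eef_rot: [[-0.004, -0.934, -0.358], [0.007, -0.358, 0.934], [-1.0, 0.001, 0.008]]
contact_force: [-12.8, -1.2, 0.7]
opening: -0.0002
time_s: 15.4
ee_pos: [0.5424, 0.0535, 0.0499]
eef_rot: [[-0.003, -0.912, -0.41], [0.005, -0.41, 0.912], [-1.0, 0.001, 0.006]]
contact_force: [-13.0, -2.8, 1.6]
opening: -0.0002
time_s: 15.52
ee_pos: [0.5435, 0.0516, 0.0499]
eef_rot: [[-0.003, -0.892, -0.452], [0.003, -0.452, 0.892], [-1.0, 0.001, 0.004]]
contact_force: [-14.4, -3.4, 4.1]
opening: 0.0
time_s: 15.65
ee_pos: [0.5446, 0.0498, 0.0499]
eef_rot: [[-0.002, -0.87, -0.494], [0.002, -0.494, 0.87], [-1.0, 0.001, 0.003]]
contact_force: [-14.6, -3.9, 2.4]
opening: 0.0001
scene [312.5 222.6] 11 [0.5819 0.0475 0.078 ] r 0.036 ang -115.6
```

```bash
python3 -m pendant '[{"tx":0.89,"ty":-0.16,"tz":0.23,"ax":0,"ay":-0.9,"az":2.5,"fingers":1}]';python3 -m pendant '[{"tx":0.9,"ty":-0.12,"tz":0.23,"ax":0,"ay":-0.9,"az":2.5,"fingers":1}]';python3 -m pendant '[{"tx":0.9,"ty":-0.08,"tz":0.23,"ax":0,"ay":-0.9,"az":2.5,"fingers":1}]';python3 -m pendant '[{"tx":0.9,"ty":-0.04,"tz":0.23,"ax":0,"ay":-0.9,"az":2.5,"fingers":1}]';python3 r.py h scene
```

```text
time_s: 15.82
ee_pos: [0.546, 0.0475, 0.0501]
eef_rot: [[-0.001, -0.845, -0.535], [0.002, -0.535, 0.845], [-1.0, 0.0, 0.002]]
contact_force: [-11.5, -2.7, -2.5]
opening: -0.0003
time_s: 15.95
ee_pos: [0.5474, 0.0456, 0.0501]
eef_rot: [[-0.0, -0.819, -0.574], [0.001, -0.574, 0.819], [-1.0, -0.001, 0.001]]
contact_force: [-10.8, -3.8, -2.0]
opening: 0.0002
time_s: 16.08
ee_pos: [0.5486, 0.044, 0.05]
eef_rot: [[0.0, -0.791, -0.612], [0.001, -0.612, 0.791], [-1.0, -0.001, 0.0]]
contact_force: [-11.7, -5.3, -1.1]
opening: -0.0001
time_s: 16.2
ee_pos: [0.5498, 0.0425, 0.05]
eef_rot: [[0.001, -0.761, -0.649], [-0.0, -0.649, 0.761], [-1.0, -0.0, -0.001]]
contact_force: [-12.9, -6.4, -1.0]
opening: -0.0001
scene [310.8 223.4] 10 [0.5868 0.0464 0.078 ] r 0.0353 ang -107.6
```

```bash
python3 -m pendant '[{"tx":0.92,"ty":-0.04,"tz":0.22,"ax":0,"ay":-0.9,"az":1.5,"fingers":1},{"tx":0.92,"ty":-0.01,"tz":0.22,"ax":0.1,"ay":-0.9,"az":2,"fingers":1}]';python3 -m pendant '[{"tx":0.92,"ty":0.02,"tz":0.22,"ax":0.1,"ay":-0.9,"az":2,"fingers":1},{"tx":0.92,"ty":0.05,"tz":0.22,"ax":0.1,"ay":-0.9,"az":2,"fingers":1}]';python3 -m pendant '[{"tx":0.92,"ty":0.08,"tz":0.22,"ax":0.2,"ay":-0.9,"az":2,"fingers":1},{"tx":0.92,"ty":0.1,"tz":0.22,"ax":0.2,"ay":-0.9,"az":2,"fingers":1}]';python3 r.py h scene
```

```text
time_s: 16.5
ee_pos: [0.5527, 0.0393, 0.05]
eef_rot: [[0.002, -0.714, -0.7], [-0.001, -0.7, 0.714], [-1.0, -0.0, -0.002]]
contact_force: [-13.3, -7.1, 0.9]
opening: -0.0004
time_s: 16.75
ee_pos: [0.5554, 0.0368, 0.05]
eef_rot: [[0.003, -0.659, -0.752], [-0.002, -0.752, 0.659], [-1.0, -0.001, -0.003]]
contact_force: [-13.5, -10.3, 0.5]
opening: 0.0005
time_s: 17.0
ee_pos: [0.558, 0.0344, 0.0499]
eef_rot: [[0.004, -0.599, -0.801], [0.001, -0.801, 0.599], [-1.0, -0.003, -0.003]]
contact_force: [-13.2, -12.1, 1.7]
opening: -0.0
scene [309.  224.7] 9 [0.5927 0.0462 0.078 ] r 0.0341 ang -98.1
```

```bash
python3 -m pendant '[{"tx":-1.2,"ty":-0.8,"tz":0,"ax":0,"ay":-0.3,"az":-8,"fingers":1},{"tx":-1.2,"ty":1.2,"tz":0,"ax":0,"ay":0,"az":-10,"fingers":1},{"tx":-0.8,"ty":1.7,"tz":0,"ax":0,"ay":0,"az":-10,"fingers":1},{"tx":-0.2,"ty":1.7,"tz":-0.1,"ax":0,"ay":0,"az":-10,"fingers":1},{"tx":0,"ty":0.8,"tz":0,"ax":0,"ay":0,"az":-10,"fingers":1},{"tx":0,"ty":0,"tz":0,"ax":0,"ay":0,"az":-5,"fingers":1},{"tx":0,"ty":0,"tz":0,"ax":0,"ay":0,"az":0,"fingers":1}]';python3 r.py i scene
```

```text
time_s: 17.92
ee_pos: [0.5256, 0.079, 0.0488]
eef_rot: [[0.008, -1.0, 0.02], [-0.008, 0.02, 1.0], [-1.0, -0.008, -0.008]]
contact_force: [0.5, -0.9, -1.0]
opening: -0.0004
scene [308.7 224.7] 10 [0.5934 0.0458 0.078 ] r 0.0344 ang -96.9
```

View pics/i_scene.png

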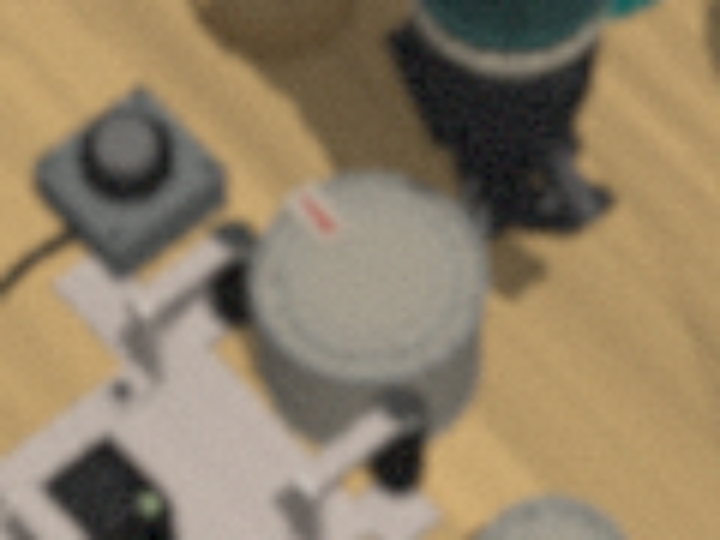

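Repeat of the good stroke (label now at about -97°, tin still home).

```bash
python3 -m pendant '[{"tx":0.6,"ty":0.1,"tz":0,"ax":0.5,"ay":0,"az":1,"fingers":1},{"tx":0.5,"ty":0,"tz":0.1,"ax":0,"ay":-0.2,"az":0,"fingers":1},{"tx":0.4,"ty":0,"tz":0.12,"ax":0,"ay":-0.4,"az":0,"fingers":1}]';python3 -m pendant '[{"tx":0.7,"ty":-0.3,"tz":0.2,"ax":0,"ay":-0.6,"az":1,"fingers":1},{"tx":0.75,"ty":-0.4,"tz":0.2,"ax":0,"ay":-0.6,"az":3,"fingers":1},{"tx":0.75,"ty":-0.4,"tz":0.2,"ax":0,"ay":-0.6,"az":3,"fingers":1}]';python3 -m pendant '[{"tx":0.78,"ty":-0.36,"tz":0.2,"ax":0,"ay":-0.8,"az":3,"fingers":1},{"tx":0.81,"ty":-0.32,"tz":0.2,"ax":0,"ay":-0.8,"az":3,"fingers":1}]';python3 -m pendant '[{"tx":0.83,"ty":-0.28,"tz":0.2,"ax":0,"ay":-0.8,"az":2.5,"fingers":1},{"tx":0.84,"ty":-0.25,"tz":0.2,"ax":0,"ay":-0.8,"az":2.5,"fingers":1}]';python3 r.py h scene
```

```text
time_s: 18.35
ee_pos: [0.5355, 0.0797, 0.0495]
eef_rot: [[0.007, -1.0, -0.003], [0.002, -0.003, 1.0], [-1.0, -0.007, 0.002]]
contact_force: [-9.0, 0.8, -0.9]
opening: 0.0
time_s: 18.73
ee_pos: [0.5366, 0.0705, 0.05]
eef_rot: [[-0.003, -0.992, -0.13], [0.006, -0.13, 0.991], [-1.0, 0.002, 0.006]]
contact_force: [-10.8, 2.9, 1.5]
opening: 0.0
time_s: 18.98
ee_pos: [0.5381, 0.0646, 0.0501]
eef_rot: [[-0.003, -0.971, -0.238], [0.008, -0.238, 0.971], [-1.0, 0.001, 0.009]]
contact_force: [-12.6, 1.6, -0.2]
opening: 0.0004
time_s: 19.23
ee_pos: [0.5397, 0.0597, 0.05]
eef_rot: [[-0.005, -0.945, -0.327], [0.01, -0.327, 0.945], [-1.0, 0.002, 0.011]]
contact_force: [-12.6, -0.0, 0.3]
opening: 0.0002
scene [305.4 227.6] 10 [0.6052 0.0469 0.078 ] r 0.034 ang -76.9
```

```bash
python3 -m pendant '[{"tx":0.87,"ty":-0.24,"tz":0.2,"ax":-0.1,"ay":-0.9,"az":3,"fingers":1},{"tx":0.88,"ty":-0.2,"tz":0.21,"ax":-0.1,"ay":-0.9,"az":2.5,"fingers":1}]';python3 -m pendant '[{"tx":0.89,"ty":-0.17,"tz":0.22,"ax":-0.1,"ay":-0.9,"az":2.5,"fingers":1},{"tx":0.89,"ty":-0.15,"tz":0.22,"ax":0,"ay":-0.9,"az":2.5,"fingers":1}]';python3 -m pendant '[{"tx":0.89,"ty":-0.14,"tz":0.22,"ax":0,"ay":-0.9,"az":2.5,"fingers":1},{"tx":0.9,"ty":-0.1,"tz":0.23,"ax":0,"ay":-0.9,"az":2.5,"fingers":1}]';python3 -m pendant '[{"tx":0.9,"ty":-0.08,"tz":0.22,"ax":0,"ay":-0.9,"az":2.5,"fingers":1},{"tx":0.9,"ty":-0.04,"tz":0.22,"ax":0,"ay":-0.9,"az":2,"fingers":1}]';python3 r.py h scene
```

```text
time_s: 19.52
ee_pos: [0.5418, 0.0549, 0.05]
eef_rot: [[-0.004, -0.906, -0.423], [0.006, -0.423, 0.906], [-1.0, 0.001, 0.007]]
contact_force: [-13.0, -1.2, 0.3]
opening: -0.0002
time_s: 19.77
ee_pos: [0.5438, 0.0512, 0.0501]
eef_rot: [[-0.003, -0.863, -0.505], [0.005, -0.505, 0.863], [-1.0, 0.001, 0.006]]
contact_force: [-13.3, -2.5, 0.1]
opening: -0.0
time_s: 20.02
ee_pos: [0.5458, 0.0479, 0.0501]
eef_rot: [[-0.003, -0.812, -0.583], [0.004, -0.583, 0.812], [-1.0, 0.0, 0.005]]
contact_force: [-12.4, -3.6, -0.5]
opening: 0.0002
time_s: 20.27
ee_pos: [0.5477, 0.045, 0.05]
eef_rot: [[-0.003, -0.76, -0.649], [0.003, -0.649, 0.76], [-1.0, 0.001, 0.004]]
contact_force: [-13.8, -6.6, 1.9]
opening: -0.0
scene [303.5 230. ] 8 [0.6133 0.0491 0.078 ] r 0.0347 ang -62.9
```

```bash
python3 -m pendant '[{"tx":0.9,"ty":-0.06,"tz":0.23,"ax":0,"ay":-0.9,"az":1,"fingers":1},{"tx":0.9,"ty":-0.04,"tz":0.22,"ax":0,"ay":-0.9,"az":1.5,"fingers":1}]';python3 -m pendant '[{"tx":0.9,"ty":-0.02,"tz":0.22,"ax":0.1,"ay":-0.9,"az":1.5,"fingers":1},{"tx":0.9,"ty":0,"tz":0.22,"ax":0.1,"ay":-0.9,"az":1.5,"fingers":1}]';python3 -m pendant '[{"tx":0.88,"ty":0,"tz":0.22,"ax":0.1,"ay":-0.9,"az":2,"fingers":1},{"tx":0.88,"ty":0.02,"tz":0.22,"ax":0.1,"ay":-0.9,"az":2,"fingers":1}]';python3 -m pendant '[{"tx":0.86,"ty":0.02,"tz":0.2,"ax":0.1,"ay":-0.9,"az":2,"fingers":1},{"tx":0.86,"ty":0.04,"tz":0.2,"ax":0.1,"ay":-0.9,"az":2,"fingers":1}]';python3 r.py h scene
```

```text
time_s: 20.58
ee_pos: [0.5501, 0.0421, 0.05]
eef_rot: [[-0.002, -0.727, -0.686], [0.001, -0.686, 0.727], [-1.0, 0.001, 0.002]]
contact_force: [-13.7, -5.6, 0.6]
opening: 0.0002
time_s: 20.82
ee_pos: [0.5523, 0.0396, 0.05]
eef_rot: [[-0.002, -0.686, -0.727], [0.002, -0.727, 0.686], [-1.0, -0.0, 0.002]]
contact_force: [-14.4, -6.7, 0.1]
opening: 0.0001
time_s: 21.08
ee_pos: [0.5548, 0.037, 0.05]
eef_rot: [[0.0, -0.63, -0.777], [0.002, -0.777, 0.63], [-1.0, -0.002, 0.001]]
contact_force: [-11.8, -8.9, -0.3]
opening: 0.0001
time_s: 21.32
ee_pos: [0.5579, 0.0343, 0.0499]
eef_rot: [[0.004, -0.569, -0.823], [0.002, -0.823, 0.569], [-1.0, -0.004, -0.002]]
contact_force: [-13.1, -9.8, 0.4]
opening: -0.0001
scene [302.6 232.9] 9 [0.6205 0.054  0.078 ] r 0.0347 ang -48.6
```

```bash
python3 -m pendant '[{"tx":-1.2,"ty":-0.8,"tz":0,"ax":0,"ay":-0.3,"az":-8,"fingers":1},{"tx":-1.2,"ty":1.2,"tz":0,"ax":0,"ay":0,"az":-10,"fingers":1},{"tx":-0.8,"ty":1.7,"tz":0,"ax":0,"ay":0,"az":-10,"fingers":1},{"tx":-0.2,"ty":1.7,"tz":-0.1,"ax":0,"ay":0,"az":-10,"fingers":1},{"tx":0,"ty":0.8,"tz":0,"ax":0,"ay":0,"az":-10,"fingers":1},{"tx":0,"ty":0,"tz":0,"ax":0,"ay":0,"az":-6,"fingers":1},{"tx":0,"ty":0,"tz":0,"ax":0,"ay":0,"az":0,"fingers":1}]';python3 r.py j scene
python3 - <<'E'
from h import *
from station import *
f=grab_frame("scene");im=f["pixels"]
c=np.array([.5975,.080])
# project predicted lid circles for visual check
big=cv2.resize(im[170:300,260:380],None,fx=6,fy=6)
a=np.radians(np.arange(0,360,4))
for z in(.078,0):
  P=np.c_[c[0]+.05*np.cos(a),c[1]+.05*np.sin(a),np.full(a.shape,z)]
  for p in proj(f,P): cv2.circle(big,tuple(int(v) for v in ((p[0]-260+.5)*6,(p[1]-170+.5)*6)),1,(0,255,0),-1)
cv2.imwrite("pics/j2.png",cv2.resize(big,(600,650))[:600])
E
```

```text
time_s: 22.25
ee_pos: [0.5257, 0.0792, 0.0488]
eef_rot: [[0.009, -1.0, 0.002], [-0.007, 0.002, 1.0], [-1.0, -0.009, -0.006]]
contact_force: [0.2, 0.2, 0.3]
opening: -0.0003
scene [302.8 232.6] 11 [0.6195 0.0538 0.078 ] r 0.0342 ang -50.0
```

View pics/j2.png

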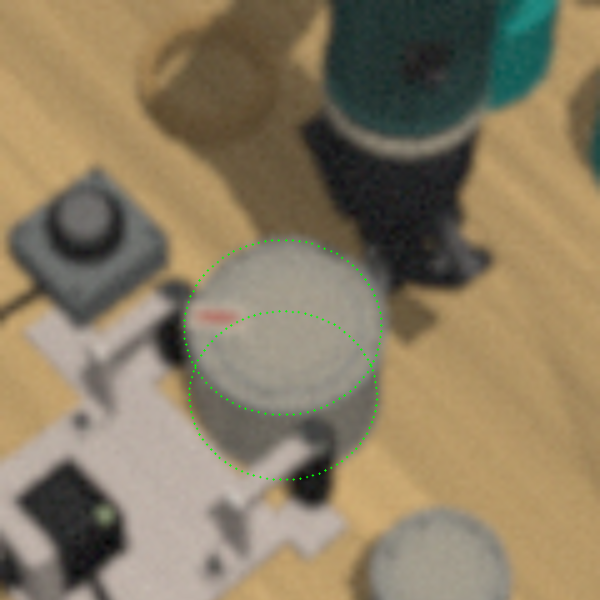

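```bash
python3 -m pendant '[{"tx":0.6,"ty":0.1,"tz":0,"ax":0.5,"ay":0,"az":0,"fingers":1},{"tx":0.5,"ty":0,"tz":0.1,"ax":0,"ay":-0.2,"az":0,"fingers":1},{"tx":0.4,"ty":0,"tz":0.12,"ax":0,"ay":-0.4,"az":0,"fingers":1}]';python3 -m pendant '[{"tx":0.7,"ty":-0.3,"tz":0.2,"ax":0,"ay":-0.6,"az":1,"fingers":1},{"tx":0.75,"ty":-0.4,"tz":0.2,"ax":0,"ay":-0.6,"az":3,"fingers":1},{"tx":0.75,"ty":-0.4,"tz":0.2,"ax":0,"ay":-0.6,"az":3,"fingers":1}]';python3 -m pendant '[{"tx":0.78,"ty":-0.36,"tz":0.2,"ax":0,"ay":-0.8,"az":3,"fingers":1},{"tx":0.81,"ty":-0.32,"tz":0.2,"ax":0,"ay":-0.8,"az":3,"fingers":1}]';python3 -m pendant '[{"tx":0.83,"ty":-0.28,"tz":0.2,"ax":0,"ay":-0.8,"az":2.5,"fingers":1},{"tx":0.84,"ty":-0.25,"tz":0.2,"ax":0,"ay":-0.8,"az":2.5,"fingers":1}]';python3 r.py h scene;python3 -m pendant '[{"tx":0.87,"ty":-0.24,"tz":0.2,"ax":-0.1,"ay":-0.9,"az":3,"fingers":1},{"tx":0.88,"ty":-0.2,"tz":0.21,"ax":-0.1,"ay":-0.9,"az":2.5,"fingers":1}]';python3 -m pendant '[{"tx":0.89,"ty":-0.17,"tz":0.22,"ax":-0.1,"ay":-0.9,"az":2.5,"fingers":1},{"tx":0.89,"ty":-0.15,"tz":0.22,"ax":0,"ay":-0.9,"az":2.5,"fingers":1}]';python3 -m pendant '[{"tx":0.89,"ty":-0.14,"tz":0.22,"ax":0,"ay":-0.9,"az":2.5,"fingers":1},{"tx":0.9,"ty":-0.1,"tz":0.23,"ax":0,"ay":-0.9,"az":2.5,"fingers":1}]';python3 r.py h scene
```

```text
time_s: 22.72
ee_pos: [0.5355, 0.0798, 0.0495]
eef_rot: [[0.008, -1.0, -0.001], [0.003, -0.001, 1.0], [-1.0, -0.008, 0.003]]
contact_force: [-10.8, 0.6, -1.1]
opening: -0.0001
time_s: 23.1
ee_pos: [0.5367, 0.0705, 0.0499]
eef_rot: [[-0.002, -0.992, -0.128], [0.007, -0.128, 0.992], [-1.0, 0.001, 0.007]]
contact_force: [-11.2, 2.8, 1.1]
opening: -0.0
time_s: 23.35
ee_pos: [0.5381, 0.0645, 0.05]
eef_rot: [[-0.002, -0.972, -0.236], [0.009, -0.236, 0.972], [-1.0, 0.0, 0.01]]
contact_force: [-12.3, 0.9, 0.9]
opening: -0.0001
time_s: 23.6
ee_pos: [0.5397, 0.0596, 0.0499]
eef_rot: [[-0.004, -0.946, -0.325], [0.011, -0.325, 0.946], [-1.0, 0.0, 0.011]]
contact_force: [-12.8, 0.4, 0.9]
opening: 0.0
scene [303.3 237. ] 12 [0.6264 0.0643 0.078 ] r 0.0329 ang -28.5
time_s: 23.9
ee_pos: [0.5419, 0.0548, 0.05]
eef_rot: [[-0.003, -0.907, -0.42], [0.007, -0.42, 0.907], [-1.0, -0.0, 0.008]]
contact_force: [-12.8, -1.4, 0.1]
opening: 0.0002
time_s: 24.15
ee_pos: [0.5438, 0.0511, 0.05]
eef_rot: [[-0.003, -0.865, -0.503], [0.005, -0.503, 0.865], [-1.0, -0.0, 0.006]]
contact_force: [-13.3, -2.2, -0.1]
opening: -0.0002
time_s: 24.4
ee_pos: [0.5459, 0.0478, 0.05]
eef_rot: [[-0.002, -0.814, -0.581], [0.005, -0.581, 0.814], [-1.0, -0.001, 0.005]]
contact_force: [-12.6, -3.7, -0.1]
opening: -0.0001
scene [303.8 239.6] 8 [0.6304 0.0707 0.078 ] r 0.0341 ang -15.7
```

```bash
python3 -m pendant '[{"tx":0.9,"ty":-0.08,"tz":0.22,"ax":0,"ay":-0.9,"az":2,"fingers":1},{"tx":0.9,"ty":-0.06,"tz":0.22,"ax":0,"ay":-0.9,"az":2,"fingers":1}]';python3 -m pendant '[{"tx":0.9,"ty":-0.06,"tz":0.23,"ax":0,"ay":-0.9,"az":1,"fingers":1},{"tx":0.9,"ty":-0.04,"tz":0.22,"ax":0,"ay":-0.9,"az":1.5,"fingers":1}]';python3 r.py h scene; python3 -m pendant '[{"tx":-1,"ty":-1,"tz":0,"ax":0,"ay":0,"az":-3,"fingers":1},{"tx":-2,"ty":-1,"tz":0,"ax":0,"ay":0,"az":-10,"fingers":1},{"tx":0,"ty":-2,"tz":5,"ax":0,"ay":0,"az":-10,"fingers":1},{"tx":0,"ty":-5,"tz":5,"ax":0,"ay":0,"az":-10,"fingers":1},{"tx":0,"ty":-5,"tz":5,"ax":0,"ay":0,"az":-5,"fingers":1},{"tx":0,"ty":-5,"tz":0,"ax":0,"ay":0,"az":0,"fingers":1}]'; python3 r.py k top scene;python3 w.py w5
```

```text
time_s: 24.7
ee_pos: [0.5481, 0.0447, 0.0499]
eef_rot: [[-0.002, -0.767, -0.641], [0.003, -0.641, 0.767], [-1.0, -0.001, 0.004]]
contact_force: [-14.4, -5.9, 0.7]
opening: -0.0001
time_s: 24.95
ee_pos: [0.5503, 0.0419, 0.05]
eef_rot: [[-0.001, -0.735, -0.678], [0.001, -0.678, 0.735], [-1.0, -0.0, 0.002]]
contact_force: [-13.8, -6.1, 0.5]
opening: -0.0001
scene [304.6 240.8] 10 [0.6308 0.0747 0.078 ] r 0.0338 ang -9.0
time_s: 25.75
ee_pos: [0.5202, -0.1421, 0.1935]
eef_rot: [[0.004, -0.998, -0.06], [0.001, -0.06, 0.998], [-1.0, -0.004, 0.001]]
contact_force: [1.1, -0.6, -0.1]
opening: -0.0001
top [301. 168.] 3 [0.628  0.0757 0.078 ] r 0.0309 ang -8.1
scene [305.  240.8] 10 [0.6301 0.0753 0.078 ] r 0.0329 ang -8.1
[ 0.5191 -0.1451  0.1912] [ 0.3 -0.4 -0.8] 25.85 yaw tool y -176.77774355036553
```

View pics/k_top.png

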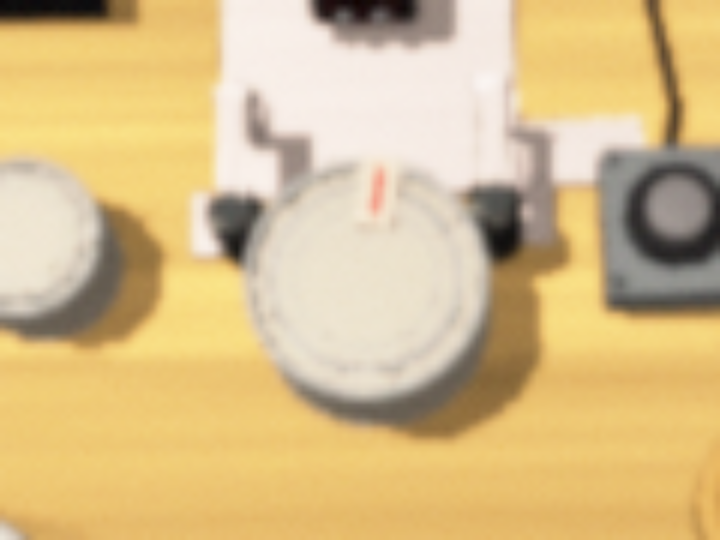

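View pics/k_scene.png

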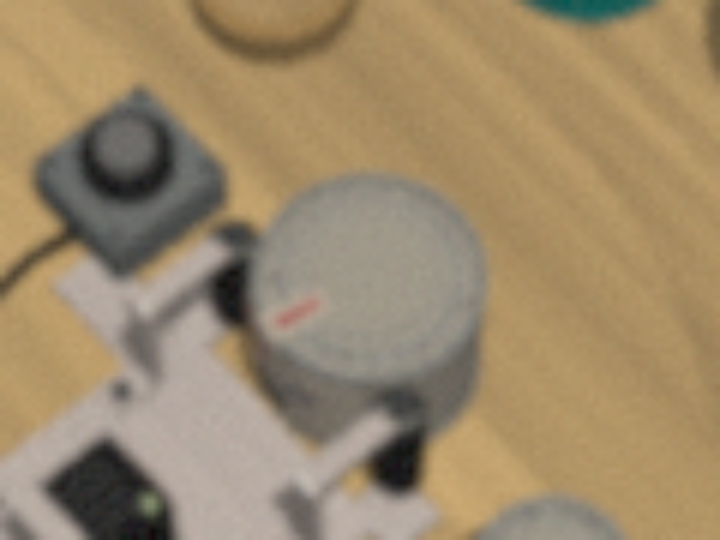

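View pics/w5.png

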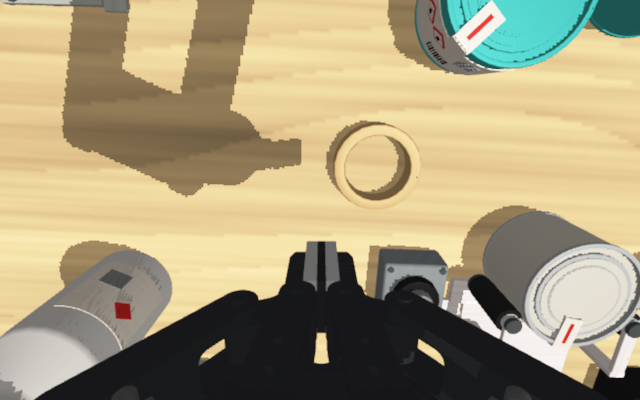

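```bash
python3 -m pendant '[{"tx":4,"ty":1,"tz":4,"ax":0,"ay":0,"az":-1.7,"fingers":1},{"tx":4,"ty":1,"tz":3,"ax":0,"ay":0,"az":-1.7,"fingers":1},{"tx":0,"ty":0,"tz":0,"ax":0,"ay":0,"az":0,"fingers":1},{"tx":0,"ty":0,"tz":0,"ax":0,"ay":0,"az":0,"fingers":1}]';python3 w.py w6
```

```text
time_s: 26.4
ee_pos: [0.5945, -0.1179, 0.2578]
eef_rot: [[-0.011, -1.0, 0.007], [0.009, 0.006, 1.0], [-1.0, 0.011, 0.009]]
contact_force: [0.1, 0.6, -0.9]
opening: 0.0003
[ 0.5945 -0.1179  0.2578] [ 0.1  0.6 -0.9] 26.4 yaw tool y 179.62865090956473
```

View pics/w6.png

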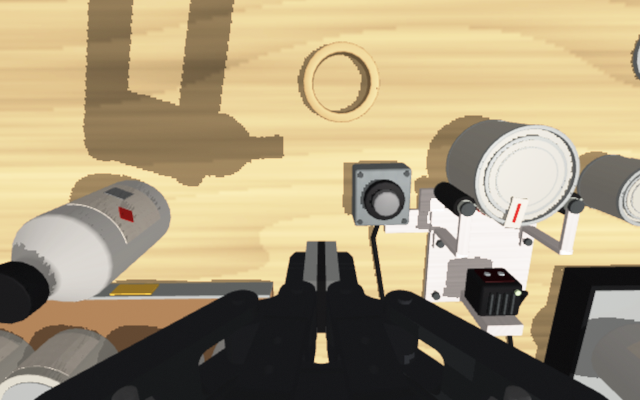

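Excellent view: the tin stands between both rollers with the strip at (517,212), the reader is at (495,290) and the trigger at (384,203). I'll measure from this picture.

```bash
cat > m2.py <<'E'
from h import *
import pickle,sys
f=pickle.load(open("w.pkl","rb"));im=f["pixels"];hsv=cv2.cvtColor(im,cv2.COLOR_BGR2HSV)
c0=proj(f,[[.5975,.08,.078]])[0]
m=((hsv[...,1]>120)&((hsv[...,0]<8)|(hsv[...,0]>172))).astype(np.uint8)
n,l,st,ce=cv2.connectedComponentsWithStats(m)
for i in range(1,n):
    if np.hypot(*(ce[i]-c0))<60 and st[i,4]>10:
        ys,xs=np.nonzero(l==i);W=np.array([onz(f,x,y,.078)[:2] for x,y in zip(xs,ys)])
        vx,vy,x0,y0=cv2.fitLine(W.astype(np.float32),2,0,1e-5,1e-5).ravel()
        if vx<0:vx,vy=-vx,-vy
        d=np.array([x0,y0])-[.5975,.08]
        print("red",ce[i],(x0,y0),"line dir",np.degrees(np.arctan2(vy,vx)),"from C ang",np.degrees(np.arctan2(d[1],d[0])),st[i])
x,y=int(c0[0]),int(c0[1]);x0=min(max(x-75,0),640-150);y0=max(y-60,0)
cv2.imwrite("pics/"+sys.argv[1],cv2.resize(im[y0:y0+150,x0-60 if x0>60 else 0:x0+150],None,fx=3.8,fy=3.8,interpolation=cv2.INTER_CUBIC))
print("crop org",x0-60 if x0>60 else 0,y0)
E
python3 m2.py w6c.png
```

```text
red [516.31818182 212.22727273] (np.float32(0.6307927), np.float32(0.07729534)) line dir -9.445408 from C ang -4.6444447532130875 [513 204   8  18  44]
crop org 389 119
```

View pics/w6c.png

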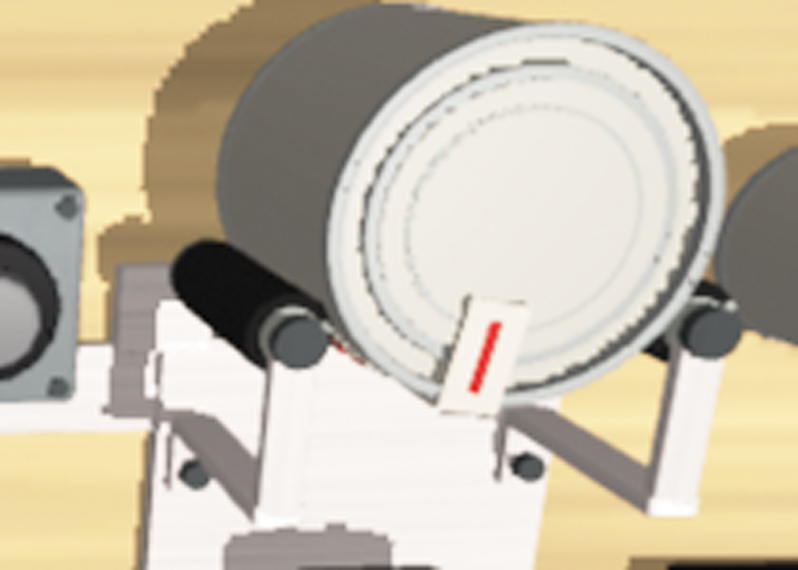

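```bash
cat > m3.py <<'E'
from h import *
import pickle
f=pickle.load(open("w.pkl","rb"));im=f["pixels"]
P=lambda u,v:(389+(u+.5)/3.8-.5,119+(v+.5)/3.8-.5)
R=onz(f,*P(297,340),.079);L=onz(f,*P(710,330),.079)
d=L-R;yaw=np.degrees(np.arctan2(-d[0],d[1]))
print("R,L",R,L,np.linalg.norm(d),"station yaw",yaw)
n=np.array([d[1],-d[0]])/np.linalg.norm(d)
mid=(L+R)[:2]/2;seat=mid-.031*n;print("seat",seat)
pts=np.array([onz(f,*P(u,v),.078)[:2] for u,v in [(328,250),(724,200),(560,22),(335,205),(400,90),(470,42),(640,45),(700,110),(715,280),(600,390),(385,370),(347,325)]])
A=np.c_[2*pts,np.ones(len(pts))];s=np.linalg.lstsq(A,(pts**2).sum(1),rcond=None)[0]
print("lid c",s[:2],np.sqrt(s[2]+s[0]**2+s[1]**2))
print("trigger?",onz(f,386,205,.058))
E
python3 m3.py
```

```text
R,L [0.62566096 0.02714156 0.079     ] [0.62396508 0.13396736 0.079     ] 0.10683925686978606 station yaw 0.909503499252195
seat [0.59381693 0.08006239]
lid c [0.59666593 0.08269921] 0.050219030796059855
trigger? [ 0.62852184 -0.0479624   0.058     ]
```

Run:
```python
from h import *
from station import *
f=grab_frame("top");im=f["pixels"]
x0,y0=265,105
cv2.imwrite("pics/pl.png",cv2.resize(im[y0:y0+85,x0:x0+105],None,fx=7,fy=7,interpolation=cv2.INTER_CUBIC))
```

```text
(no output)
```

View pics/pl.png

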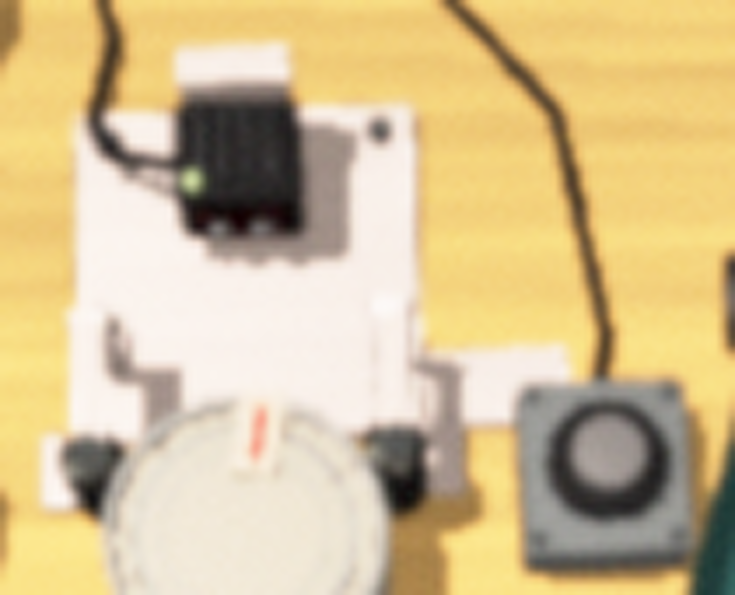

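Run:
```python
from h import *
from station import *
f=grab_frame("top")
P=lambda u,v,z:onz(f,265+(u+.5)/7-.5,105+(v+.5)/7-.5,z)
def a(p,q,z,ref):
    d=P(*q,z)-P(*p,z);print(np.degrees(np.arctan2(d[1],d[0]))-ref)
a((412,105),(82,113),.008,90)      # far plate edge
a((75,300),(80,113),.008,0); a((418,300),(412,105),.008,0)
a((680,383),(522,390),.036,90); a((690,555),(527,560),.036,90)
a((252,462),(262,405),.078,0)
```

```text
0.1346840670603484
-1.4679496481771679
0.39835130603888974
1.3147288477114643
0.5004348827273049
-10.359471526396215
```

```bash
python3 -m pendant '[{"tx":-4,"ty":4,"tz":0,"ax":0,"ay":0,"az":0.3,"fingers":1},{"tx":-3,"ty":5,"tz":-1,"ax":0,"ay":0,"az":0,"fingers":1},{"tx":-1,"ty":5,"tz":-2,"ax":0,"ay":0,"az":0,"fingers":1},{"tx":0,"ty":3.5,"tz":-3,"ax":0,"ay":0,"az":0,"fingers":1},{"tx":0,"ty":0,"tz":0,"ax":0,"ay":0,"az":0,"fingers":1}]'
```

```text
time_s: 27.18
ee_pos: [0.5059, 0.0589, 0.1934]
eef_rot: [[-0.016, -1.0, 0.007], [0.009, 0.007, 1.0], [-1.0, 0.016, 0.009]]
contact_force: [0.3, -0.1, 0.1]
opening: 0.0002
```

```bash
python3 -m pendant '[{"tx":0.5,"ty":1,"tz":-4,"ax":-0.5,"ay":-0.9,"az":0.4,"fingers":1},{"tx":0.4,"ty":0.6,"tz":-5,"ax":0,"ay":0,"az":0,"fingers":1},{"tx":0.3,"ty":0.2,"tz":-3.5,"ax":0,"ay":0,"az":0,"fingers":1},{"tx":0,"ty":0,"tz":0,"ax":0,"ay":0,"az":0,"fingers":1},{"tx":0,"ty":0,"tz":0,"ax":0,"ay":0,"az":0,"fingers":1}]'
```

```text
time_s: 27.8
ee_pos: [0.52, 0.0732, 0.0687]
eef_rot: [[0.006, -1.0, 0.001], [-0.002, 0.001, 1.0], [-1.0, -0.006, -0.002]]
contact_force: [0.2, 0.6, 0.5]
opening: 0.0003
```

```bash
python3 -m pendant '[{"tx":0.5,"ty":0.6,"tz":-2,"ax":0,"ay":0,"az":0,"fingers":1},{"tx":0,"ty":0,"tz":0,"ax":0,"ay":0,"az":0,"fingers":1}]'
```

```text
time_s: 28.05
ee_pos: [0.5274, 0.0789, 0.0502]
eef_rot: [[0.01, -1.0, 0.002], [-0.002, 0.002, 1.0], [-1.0, -0.01, -0.002]]
contact_force: [-0.2, 0.0, -0.4]
opening: -0.0002
```

```bash
python3 -m pendant '[{"tx":0.5,"ty":0.1,"tz":-0.1,"ax":0.3,"ay":0,"az":0,"fingers":1},{"tx":0.4,"ty":0,"tz":0.1,"ax":0,"ay":-0.2,"az":0,"fingers":1},{"tx":0.4,"ty":0,"tz":0.12,"ax":0,"ay":-0.4,"az":0,"fingers":1}]';python3 -m pendant '[{"tx":0.7,"ty":-0.3,"tz":0.2,"ax":0,"ay":-0.6,"az":1,"fingers":1},{"tx":0.75,"ty":-0.4,"tz":0.2,"ax":0,"ay":-0.6,"az":3,"fingers":1},{"tx":0.75,"ty":-0.4,"tz":0.2,"ax":0,"ay":-0.6,"az":3,"fingers":1}]';python3 r.py l scene
```

```text
time_s: 28.42
ee_pos: [0.5357, 0.0801, 0.0504]
eef_rot: [[0.011, -1.0, 0.001], [0.003, 0.001, 1.0], [-1.0, -0.011, 0.003]]
contact_force: [-8.8, -1.1, -5.6]
opening: -0.0003
time_s: 28.8
ee_pos: [0.5366, 0.0716, 0.0509]
eef_rot: [[0.002, -0.992, -0.124], [0.008, -0.124, 0.992], [-1.0, -0.003, 0.008]]
contact_force: [-10.8, 2.9, -2.2]
opening: -0.0
scene [305.2 242.4] 9 [0.6326 0.0793 0.078 ] r 0.0351 ang -1.2
```

```bash
python3 -m pendant '[{"tx":0.78,"ty":-0.34,"tz":0.2,"ax":0,"ay":-0.8,"az":2.5,"fingers":1}]'; python3 -m pendant '[{"tx":-1.2,"ty":-0.2,"tz":0,"ax":0,"ay":0,"az":-4,"fingers":1},{"tx":-2,"ty":-1,"tz":2,"ax":0,"ay":0,"az":-6,"fingers":1},{"tx":0,"ty":-4,"tz":5,"ax":0,"ay":0,"az":0,"fingers":1},{"tx":1,"ty":-5,"tz":5,"ax":0,"ay":0,"az":0,"fingers":1},{"tx":4,"ty":-5,"tz":5,"ax":0,"ay":0,"az":0,"fingers":1},{"tx":3,"ty":-3,"tz":3,"ax":0,"ay":0,"az":0,"fingers":1},{"tx":0,"ty":0,"tz":0,"ax":0,"ay":0,"az":0,"fingers":1},{"tx":0,"ty":0,"tz":0,"ax":0,"ay":0,"az":0,"fingers":1}]';python3 w.py w7;python3 m2.py w7c.png;python3 r.py m top scene
```

```text
time_s: 28.98
ee_pos: [0.5371, 0.0685, 0.051]
eef_rot: [[0.002, -0.985, -0.171], [0.009, -0.171, 0.985], [-1.0, -0.003, 0.009]]
contact_force: [-11.9, 2.7, -1.9]
opening: -0.0002
time_s: 29.98
ee_pos: [0.5756, -0.1012, 0.2413]
eef_rot: [[0.009, -1.0, 0.007], [0.006, 0.007, 1.0], [-1.0, -0.009, 0.006]]
contact_force: [-0.2, 1.1, 0.8]
opening: -0.0002
[ 0.5756 -0.1012  0.2413] [-0.2  1.1  0.8] 29.975 yaw tool y 179.62434680221122
red [512.39130435 234.36956522] (np.float32(0.6319212), np.float32(0.08329278)) line dir 1.2834837 from C ang 5.464374536755803 [510 225   5  19  46]
crop org 379 140
top [299.  166.5] 6 [0.632  0.0805 0.078 ] r 0.0345 ang 0.9
scene [306.3 242.6] 9 [0.6307 0.0813 0.078 ] r 0.0332 ang 2.3
```

View pics/w7c.png

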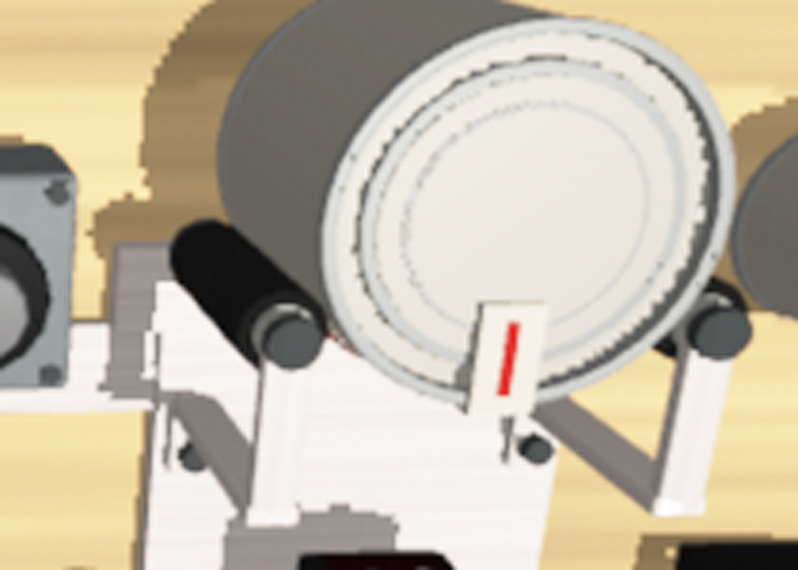

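View pics/m_top.png

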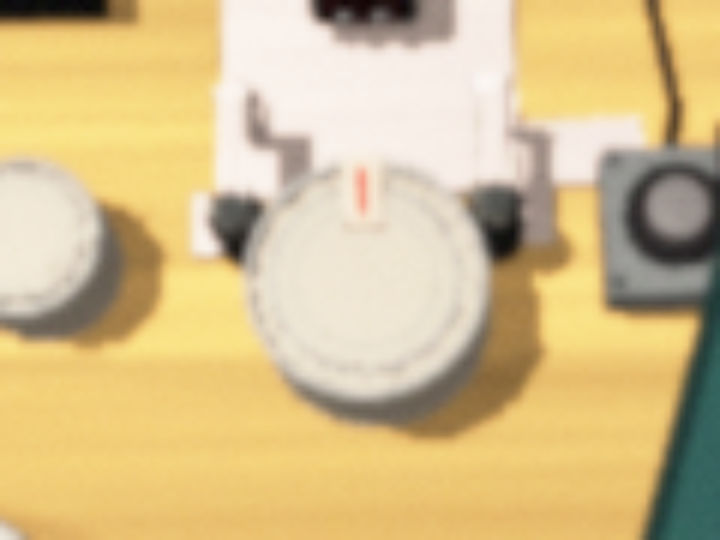

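```bash
python3 -m pendant '[{"tx":3,"ty":3,"tz":-2,"ax":-0.3,"ay":0.5,"az":0.3,"fingers":1},{"tx":1.5,"ty":1.6,"tz":-5,"ax":0,"ay":0,"az":0,"fingers":1},{"tx":0,"ty":0,"tz":-4,"ax":0,"ay":0,"az":0,"fingers":1},{"tx":0,"ty":0,"tz":0,"ax":0,"ay":0,"az":0,"fingers":1},{"tx":0,"ty":0,"tz":0,"ax":0,"ay":0,"az":0,"fingers":1}]'
```

```text
time_s: 30.75
ee_pos: [0.6175, -0.0492, 0.1268]
eef_rot: [[-0.005, -1.0, -0.004], [0.001, -0.004, 1.0], [-1.0, 0.005, 0.001]]
contact_force: [-0.4, -0.2, 0.3]
opening: 0.0004
```

```bash
python3 -m pendant '[{"tx":1,"ty":0.1,"tz":-2.5,"ax":0,"ay":0,"az":0,"fingers":1},{"tx":0,"ty":0,"tz":-1.5,"ax":0,"ay":0,"az":0,"fingers":1},{"tx":0,"ty":0,"tz":0,"ax":0,"ay":0,"az":0,"fingers":1}]';python3 - <<'E'
import cv2
from station import *
im=grab_frame("scene")["pixels"];cv2.imwrite("pics/tr.png",cv2.resize(im[180:260,235:335],None,fx=6,fy=6))
E
```

```text
time_s: 31.12
ee_pos: [0.6296, -0.0488, 0.0909]
eef_rot: [[0.001, -1.0, -0.003], [-0.0, -0.003, 1.0], [-1.0, -0.001, -0.0]]
contact_force: [0.9, 0.3, 0.5]
opening: 0.0001
```

View pics/tr.png

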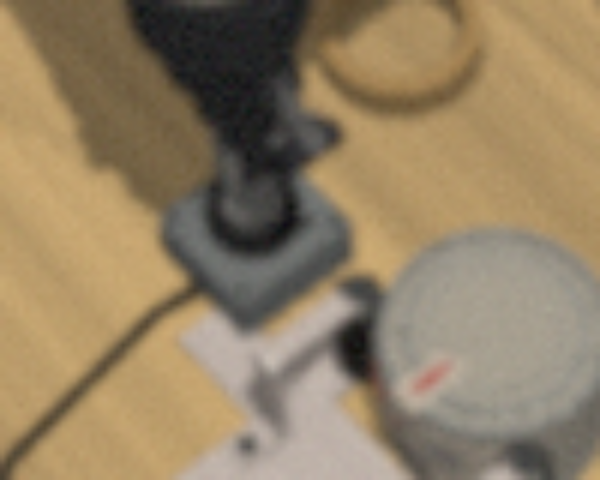

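```bash
python3 -m pendant '[{"tx":-0.1,"ty":0,"tz":-1.5,"ax":0,"ay":0,"az":0,"fingers":1},{"tx":0,"ty":0,"tz":-0.6,"ax":0,"ay":0,"az":0,"fingers":1}]';python3 -m pendant '[{"tx":0,"ty":0,"tz":-0.5,"ax":0,"ay":0,"az":0,"fingers":1}]';python3 -m pendant '[{"tx":0,"ty":0,"tz":-0.4,"ax":0,"ay":0,"az":0,"fingers":1}]';python3 -m pendant '[{"tx":0,"ty":0,"tz":-0.3,"ax":0,"ay":0,"az":0,"fingers":1}]'
```

```text
time_s: 31.42
ee_pos: [0.6301, -0.0494, 0.0716]
eef_rot: [[0.006, -1.0, -0.003], [-0.001, -0.003, 1.0], [-1.0, -0.006, -0.001]]
contact_force: [1.1, 0.2, -0.8]
opening: -0.0
time_s: 31.55
ee_pos: [0.6304, -0.0495, 0.0665]
eef_rot: [[0.007, -1.0, -0.003], [-0.001, -0.003, 1.0], [-1.0, -0.007, -0.001]]
contact_force: [0.9, 0.2, 2.4]
opening: -0.0002
time_s: 31.68
ee_pos: [0.6305, -0.0495, 0.0627]
eef_rot: [[0.007, -1.0, -0.003], [-0.001, -0.003, 1.0], [-1.0, -0.007, -0.001]]
contact_force: [-4.3, 1.4, 26.2]
opening: 0.0002
time_s: 31.8
ee_pos: [0.6306, -0.0495, 0.0624]
eef_rot: [[0.007, -1.0, -0.003], [-0.001, -0.003, 1.0], [-1.0, -0.007, -0.001]]
contact_force: [-11.5, 2.2, 40.8]
opening: 0.0001
```

```bash
python3 -m pendant '[{"tx":0,"ty":0,"tz":1,"ax":0,"ay":0,"az":0,"fingers":1},{"tx":0,"ty":0,"tz":4,"ax":0,"ay":0,"az":0,"fingers":1},{"tx":-2,"ty":-3,"tz":5,"ax":0,"ay":0,"az":0,"fingers":1},{"tx":-3,"ty":-3,"tz":5,"ax":0,"ay":0,"az":0,"fingers":1},{"tx":0,"ty":0,"tz":2,"ax":0,"ay":0,"az":0,"fingers":1},{"tx":0,"ty":0,"tz":0,"ax":0,"ay":0,"az":0,"fingers":1},{"tx":0,"ty":0,"tz":0,"ax":0,"ay":0,"az":0,"fingers":1}]';python3 w.py w8;python3 m2.py w8c.png;python3 r.py n top scene
```

```text
time_s: 32.67
ee_pos: [0.5795, -0.1097, 0.2344]
eef_rot: [[0.006, -1.0, -0.004], [-0.002, -0.004, 1.0], [-1.0, -0.006, -0.002]]
contact_force: [0.1, -0.4, 0.0]
opening: 0.0001
[ 0.5795 -0.1097  0.2344] [ 0.1 -0.4  0. ] 32.675 yaw tool y -179.7537333590387
red [527.65384615 236.42307692] (np.float32(0.6316521), np.float32(0.08334975)) line dir 1.3640068 from C ang 5.60183635638114 [525 227   6  20  52]
crop org 396 141
top [299.  166.5] 6 [0.632  0.0805 0.078 ] r 0.0345 ang 0.9
scene [306.  242.8] 8 [0.6317 0.0812 0.078 ] r 0.0342 ang 2.0
```

View pics/w8.png

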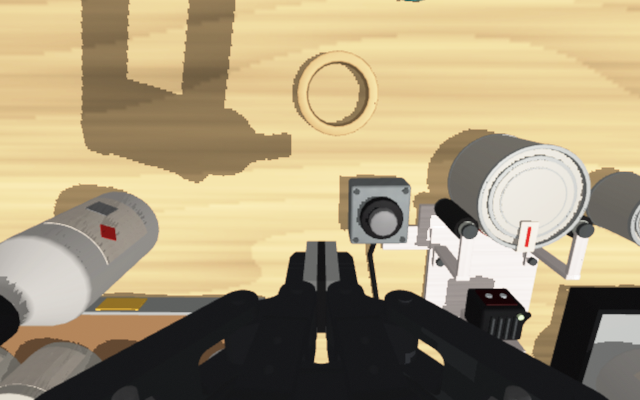

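View pics/n_top.png

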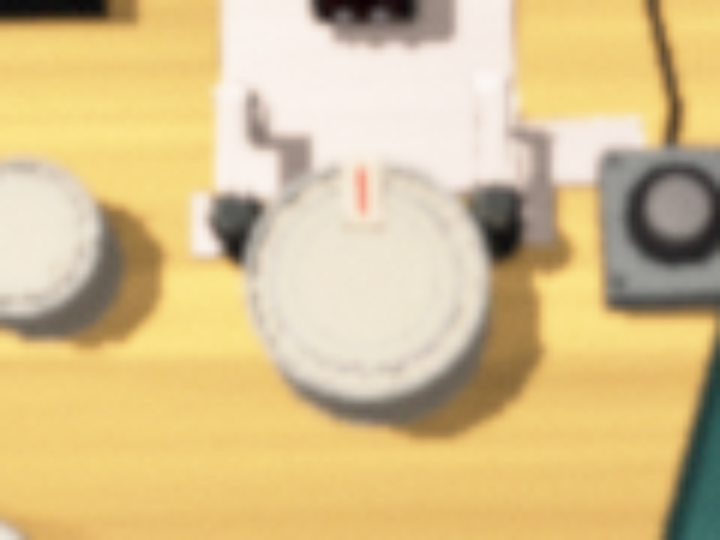

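The tin is home against both rollers, the label strip points at the reader, and the other things haven't moved. The robot is clear, so I'm handing in.

```bash
python3 -c "
from station import *
print(job_done())"
```

```text
the job is handed in; nothing more can be done
None
```

I slid the big bare tin against both rollers, rolled its label round to face the reader, pressed the trigger to its stop, backed off clear and handed in at about 33 s. I have no verdict back.

**Label angle:** the last pictures put it at +0.9° (top), +1.4° (wrist, direction of the red line) and +2.0° (scene), against a station yaw of about +0.5 to 1°. So it should be within about 1.5° of square. A cruder wrist reading, taken from an assumed tin centre, gave 5.6°. I discounted it because that centre looked about 3 mm out.

**Tin position:** the fingertip met the tin at the same place at the start of every stroke after the first, and the top view shows it touching both rollers. One wrist measurement put the tin about 3 mm from the computed seat, within what I would expect from the cameras. The other things on the bench looked unmoved.

**Forces that ran high:**
- **On the tin:** I aimed for 10–14 N. The first two strokes mostly slipped, and during the second the press reached about 19 N, or about 22 N counting sideways drag. It may therefore have brushed the 20 N dent limit.
- **On the trigger:** the fingertips reached about 41 N vertically at the button's hard stop before I released. The 40 N limit is stated for the arm and gripper body, but this was more than needed.

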